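# Exchange a mini-bioreactor vessel under its split clamp plates

### The job

Exchange the used vessel: lift both clamp plates off the bioreactor station and lay them flat in the white tray, then move the orange-capped vessel into the stand with the orange collar and put the fresh green-capped vessel fully down in the well that this frees. Then put the clamp plates back over their dowels, lying flat on the block, blue on the side with the blue stripe and yellow on the yellow side. Leave the white-capped vessel in its well, keep the vessels upright, set everything down without dropping it, and do not disturb the bottle or the well plate.

Things in the scene. Friction and masses are not known exactly. Their poses are not given: they have to be found in the camera images.
- plate_blue_grip (a point): blue-gripped dark steel clamp plate 180 (x) x 66 (y) x 6 mm, 0.26 kg. Point: mid-grip, 30 mm above the plate's underside, on its balance point. Grip 44 (x) x 12 (y), 9 to 46 mm above the underside. From it: notched edge y=-35 (notches at x=+-40, 38 wide, 19 deep), outer edge y=+31, two d 11 holes at x=+-75, y=+15. Seated: point at station (0, +37, 90), x along station x.
- plate_yellow_grip (a point): yellow-gripped dark steel clamp plate 180 (x) x 66 (y) x 6 mm, 0.26 kg. Point: mid-grip, 30 mm above the plate's underside, on its balance point. Grip 44 (x) x 12 (y), 9 to 46 mm above the underside. From it: notched edge y=-35 (notches at x=+-40, 38 wide, 19 deep), outer edge y=+31, two d 11 holes at x=+-75, y=+15. Seated: point at station (0, -37, 90), x opposite to station x.
- vessel_orange_mid (a point): vessel with orange cap, 83 mm tall: glass cup (d 40, 42 long, foot narrowed to d 26), steel flange (d 54, 5 thick), grey neck (d 22, 12 high), cap (d 26, 24 high: grip here). 0.15 kg. Point: its centre, 41.5 mm above its foot, 29.5 mm below mid-cap; z up. Used; starts in one of the station's wells, flange under both plates.
- vessel_white_mid (a point): vessel with white cap, 83 mm tall: glass cup (d 40, 42 long, foot narrowed to d 26), steel flange (d 54, 5 thick), grey neck (d 22, 12 high), cap (d 26, 24 high: grip here). 0.15 kg. Point: its centre, 41.5 mm above its foot, 29.5 mm below mid-cap; z up. Starts in the other well and stays there.
- vessel_green_mid (a point): vessel with green cap, 83 mm tall: glass cup (d 40, 42 long, foot narrowed to d 26), steel flange (d 54, 5 thick), grey neck (d 22, 12 high), cap (d 26, 24 high: grip here). 0.15 kg. Point: its centre, 41.5 mm above its foot, 29.5 mm below mid-cap; z up. Fresh; starts in the stand with the green collar (fixed, d 68, 48 high), flange on its rim.
- station: fixed block 190 (x) x 150 (y) x 60 mm, low panel at -x. Origin: centre of its underside, z up; +y side has a blue stripe, -y a yellow one. Wells (d 47) at x=-40 and +40, y=0; the flange rests in a counterbore (d 60, 6 deep), vessel centre then at z 53.5. Brass dowels at x=+-75, y=+-52: d 8, 14 high, top 6 tapered. A plate lies on the block's top over two dowels, notches round the necks.
- stand_orange: fixed round aluminium stand with an orange collar, empty at the start: d 68, 48 mm high, bore d 47, 44 deep. Origin: centre of its underside on the bench, z up. A seated vessel's flange rests on the rim, its centre 47.5 mm above the bench.
- tray: fixed shallow white tray 212 (x) x 182 (y) mm, rim 14 mm high, walls and floor 4 mm thick. Origin: centre of its underside on the bench, z up. The two plates fit side by side, long sides along its x, notched edges inward, grips at about y=+45 and -45 mm.
- media_bottle: bystander: amber media bottle with a blue cap, d 66, 160 mm tall, standing beside the station or the tray. Origin at its underside.
- well_plate: bystander: 24-well plate, 127 x 85 x 16 mm, lying beside the station or the tray. Origin at its underside.
Mind the look-alikes: they are no part of the job. What is shaped like the part that bears vessel_orange_mid but pink is not meant.

How it is judged:
On the way, in this order (a step that is already met when the one before it is completed fails the run):
1. both clamp plates lie flat in the tray, let go (x of plate_blue_grip in the frame of tray between -0.035 and 0.035 m and y of plate_blue_grip in the frame of tray between -0.075 and 0.075 m and z of plate_blue_grip in the frame of tray between 0.029 and 0.039 m and angle between each of plate_blue_grip, plate_yellow_grip's own z axis and vertical below 0.06 rad and contact force between each of plate_blue, plate_yellow and the fingers below 0.3 N and x of plate_yellow_grip in the frame of tray between -0.035 and 0.035 m and y of plate_yellow_grip in the frame of tray between -0.075 and 0.075 m and z of plate_yellow_grip in the frame of tray between 0.029 and 0.039 m), for 0.2 s.
2. the orange-capped vessel is seated in the stand with the orange collar, let go (x of vessel_orange_mid in the frame of stand_orange between -0.005 and 0.005 m and y of vessel_orange_mid in the frame of stand_orange between -0.005 and 0.005 m and z of vessel_orange_mid in the frame of stand_orange between 0.0445 and 0.0505 m and angle between vessel_orange_mid's own z axis and vertical below 0.06 rad and contact force between vessel_orange and the fingers below 0.3 N), for 0.2 s.
3. the green-capped vessel is seated in the free well, let go (((x of vessel_green_mid in the frame of station between -0.045 and -0.035 m and y of vessel_green_mid in the frame of station between -0.005 and 0.005 m and z of vessel_green_mid in the frame of station between 0.0505 and 0.0565 m) or (x of vessel_green_mid in the frame of station between 0.035 and 0.045 m and y of vessel_green_mid in the frame of station between -0.005 and 0.005 m and z of vessel_green_mid in the frame of station between 0.0505 and 0.0565 m)) and angle between vessel_green_mid's own z axis and vertical below 0.06 rad and contact force between vessel_green and the fingers below 0.3 N), for 0.2 s.
At the end, for the whole second after the job is handed in: Both plates flat on the block over their dowels on their own colour sides (5 mm sideways, 3 mm in height, 2 degrees of tilt, 3 of yaw); green and white vessels seated upright in the wells, orange in the orange stand (5 mm sideways, 3 mm in height, 3 degrees); all at rest (x of plate_blue_grip in the frame of station between -0.005 and 0.005 m and y of plate_blue_grip in the frame of station between 0.032 and 0.042 m and z of plate_blue_grip in the frame of station between 0.087 and 0.093 m and angle between each of plate_blue_grip, plate_yellow_grip's own z axis and vertical below 0.035 rad and angle between the x axis of each of plate_blue_grip, plate_yellow_grip and the x axis of station, either way round below 0.06 rad and x of plate_yellow_grip in the frame of station between -0.005 and 0.005 m and y of plate_yellow_grip in the frame of station between -0.042 and -0.032 m and z of plate_yellow_grip in the frame of station between 0.087 and 0.093 m and x of vessel_orange_mid in the frame of stand_orange between -0.005 and 0.005 m and y of vessel_orange_mid in the frame of stand_orange between -0.005 and 0.005 m and z of vessel_orange_mid in the frame of stand_orange between 0.0445 and 0.0505 m and angle between each of vessel_orange_mid, vessel_green_mid, vessel_white_mid's own z axis and vertical below 0.06 rad and ((x of vessel_green_mid in the frame of station between -0.045 and -0.035 m and y of vessel_green_mid in the frame of station between -0.005 and 0.005 m and z of vessel_green_mid in the frame of station between 0.0505 and 0.0565 m) or (x of vessel_green_mid in the frame of station between 0.035 and 0.045 m and y of vessel_green_mid in the frame of station between -0.005 and 0.005 m and z of vessel_green_mid in the frame of station between 0.0505 and 0.0565 m)) and ((x of vessel_white_mid in the frame of station between -0.045 and -0.035 m and y of vessel_white_mid in the frame of station between -0.005 and 0.005 m and z of vessel_white_mid in the frame of station between 0.0505 and 0.0565 m) or (x of vessel_white_mid in the frame of station between 0.035 and 0.045 m and y of vessel_white_mid in the frame of station between -0.005 and 0.005 m and z of vessel_white_mid in the frame of station between 0.0505 and 0.0565 m)) and linear speed of each of plate_blue, plate_yellow, vessel_orange, vessel_green, vessel_white below 0.02 m/s); the robot touches nothing.
It fails at once if the white-capped vessel is lifted, pushed or tipped from its place (more than 8 mm or 15 degrees) (distance of vessel_white_mid from where it was at the start of the episode above 0.008 m or angle between vessel_white_mid's own z axis and vertical above 0.26 rad).
It fails at once if a vessel is tipped by more than 35 degrees (angle between any of vessel_orange_mid, vessel_green_mid's own z axis and vertical above 0.61 rad).
It fails at once if a vessel is dropped: let go while its centre is over 66 mm above the bench (12 mm above its seat in the station, 18 mm above that in the stand) ((height (world z) of vessel_orange_mid above 0.066 m and contact force between vessel_orange and the fingers below 0.05 N) or (height (world z) of vessel_green_mid above 0.066 m and contact force between vessel_green and the fingers below 0.05 N)).
It fails at once if a clamp plate is dropped: let go over 18 mm above the station's top or over 15 mm above the tray's floor (((height (world z) of plate_blue_grip above 0.108 m or (height (world z) of plate_blue_grip above 0.049 m and horizontal distance between plate_blue_grip and tray below 0.11 m)) and contact force between plate_blue and the fingers below 0.05 N) or ((height (world z) of plate_yellow_grip above 0.108 m or (height (world z) of plate_yellow_grip above 0.049 m and horizontal distance between plate_yellow_grip and tray below 0.11 m)) and contact force between plate_yellow and the fingers below 0.05 N)).
It fails at once if the media bottle or the well plate is moved by more than 20 mm (distance of any of media_bottle, well_plate from where it was at the start of the episode above 0.02 m).
It also fails if it takes over 128 s, if anything falls off the work surface, if the arm or the gripper's body presses on something with over 40 N, if the wrist force passes 120 N, or if a joint passes its speed limit or range.

### The arm

A 6-joint arm with a two-finger parallel gripper is mounted at the origin on the work surface. World frame = base frame: x ahead of the robot, y to its left, z up, the work surface at z = 0. Lengths are in m, angles in rad, forces in N, time in s.
With the tool pointing down it reaches from about 0.35 to 0.975 m from the base axis. Payload 4.9 kg.
Tool frame: the origin (TCP) lies at the very end of the fingers, on their centre line; the grasp point (between the pads) lies 19 mm behind it; z points along the fingers, y is the line along which they close (so a half turn about z gives the same grasp; the last joint's range is limited). The gripper opens to 85 mm and grips with 20 to 120 N. Pads are 22 mm wide; open, the fingers measure 114 mm over their backs; the gripper's body (76 mm by 85 mm) begins 54 mm behind the grasp point. The pads swing forward as they close: fully open they stand 13 mm farther back than shut.
Start: joints at [1.055, 0.053, 1.613, -0, 1.476, -0.119], TCP at [0.242, 0.576, 0.231] pointing down, gripper open.
Joint ranges: [-3.01, 3.01], [-1.01, 2.22], [0.06, 2.58], [-1.02, 4.17], [0.09, 2.62], [-3.14, 3.14]. Speed limits (rad/s): [2.57, 2.57, 3.14, 3.14, 3.14, 3.14].

### API

Orientations are given as a unit quaternion [w, x, y, z].
In Python, from plant import state, optics, ticket, nets gives the robot as it stands. The module is installed in compiled form; this text tells all that it offers.
- The arm moves only by the shell command python3 -m inch 'ROWS' [OPENING]. ROWS is JSON, a list of rows, each an object of numbers: "dx", "dy", "dz": the shift along the tool's x, y, z as a fraction of full scale; "rx", "ry", "rz": the turn, a rotation vector about the tool's x, y, z as a fraction of full scale. In form: [{"dx": .., "dy": .., "dz": .., "rx": .., "ry": .., "rz": ..}, ...]. A call has 1 to 5 rows; each row is the pose to reach, as a shift and turn from the pose commanded when the call began, along the tool's axes at that moment; what a row does not reach only later rows make up. Full scale, the value 1, is 0.8 m for a shift and 1.5 rad for a turn. A row lasts 1/10 s, in which the tool goes at most 50 mm and 8.59 degrees, less where a joint would pass 70% of its speed; a pose out of reach is approached as far as the arm can. A call with a number of a shift or a turn outside -1 to 1 is refused whole. A call with a gripper value outside its range is refused whole. OPENING is the opening, from -1 (shut) to 1 (fully open), set as the call begins (- or left out, the last holds). The fingers move at their own pace and stop on an object; the grip force is fixed at half the most. Time passes only in rows, so rows that repeat a pose let the fingers close. It gives the time, the measured TCP pose, the force, the opening and the grip force at its end, in the units of the state.
- state(): the state, without advancing time (a new reading comes with each control period).
- optics.grab_frame(name): name is "side" or "top"; returns the picture (400x640x3 uint8, red, green, blue); there is no depth.
- optics.camera_info(name): a dict with "fx", "fy", "cx", "cy" (pixels), "R" (3x3) and "t" (3): a world point X has camera coordinates R X + t. Camera axes: x right, y down, z forward; pixel columns grow to the right and rows downward; lengths in m; the calibration is good to about 2 mm. A picture is of the moment at which its call begins. camera_info takes no time and is no camera call.
- ticket.job_done(): hands the job in; it is judged then, once.
Trained networks look in the newest picture that a camera, given by its name, has taken for a name from the list of things; names that differ only in an ending like _2 or _b are one class to them, and where a whole thing is asked for, a point or a joint stands for the part that bears it (a point fixed in the world has none). Each returns a list of dicts, best first, with "confidence" (0 to 1); they miss things now and then, are a little off and sometimes report something else, mostly with a low value. They report only what shows in the picture. A call takes as long as a camera call. They do not tell look-alikes from the thing itself.
- nets.boxes_of(camera, name): "bbox" ([centre column, centre row, width, height] in pixels, round what is visible of it).
- nets.outline_of(camera, name): "pixels" (400x640 bool, what is visible of it) and "bbox" ([centre column, centre row, width, height] in pixels, round what is visible of it).
The state is a dict: "time": time; "joint_pos": joint angles; "joint_vel": joint speeds; "joint_efforts": joint torques, N m; "tool_pos": TCP position; "tool_rot": TCP orientation; "contact_force": force on the tool from outside, world axes, zero at the start; "ft_torque": the same for the moment, N m; "gripper_width": opening from 0.0 (shut) to 1.0 (fully open); "grasp_force": force on a finger pad.
Only numpy, scipy, OpenCV 4.12 (cv2) and the standard library are available. Lean on these libraries where they do the work, as an engineer would, in place of code of your own. Each camera call takes 0.05 s, during which the arm holds its last target. There are 200 camera calls.

## Working session

There is one attempt and no reset: what is moved stays moved. The work goes in short steps, Python scripts to look and compute and a shell command to move; the robot and the scene stay as the last step left them, time stands still between calls to the robot, and variables do not carry over. Pictures are saved under pics/ and viewed, at most 14 in all, crops included, and the job is handed in when it is done.

```bash
mkdir -p pics; ls; python3 - <<'E'
from plant import state, optics
import cv2
print(state())
for n in("top","side"):
    im=optics.grab_frame(n); cv2.imwrite(f"pics/{n}0.png",im[:,:,::-1]); print(optics.camera_info(n))
E
```

```text
pics
{'time': 0.0, 'joint_pos': array([ 1.05500905e+00,  5.33467448e-02,  1.61431664e+00,  9.72176935e-06,
        1.47601482e+00, -1.19016920e-01]), 'joint_vel': array([ 0.00156913, -0.00134551, -0.0006594 ,  0.00128202, -0.00393111,
       -0.00029113]), 'joint_efforts': array([ 2.52381113e-03, -3.93672538e+01, -3.70187545e+01,  1.09624502e-04,
        6.94248243e-03,  2.72860561e-06]), 'tool_pos': array([0.24121669, 0.57588565, 0.23005578]), 'tool_rot': array([-3.30046390e-04,  1.97086790e-01,  9.80385490e-01, -9.89177542e-04]), 'contact_force': array([-0.49829308,  1.36334397, -0.85985034]), 'ft_torque': array([0.01449369, 0.01544734, 0.03045657]), 'grasp_force': 0.0, 'gripper_width': 0.9989229984028819}
{'fx': 477.5007649086337, 'fy': 477.5007649086337, 'cx': 313.70034604404043, 'cy': 194.170033586628, 'R': array([[-0.02851336, -0.99959061, -0.00236642],
       [-0.98713118,  0.02853045, -0.15734693],
       [ 0.15735003, -0.00215053, -0.98754055]]), 't': array([0.01041924, 0.52448539, 1.52997433])}
{'fx': 404.5144342712701, 'fy': 404.5144342712701, 'cx': 317.78145628098827, 'cy': 200.2879999507255, 'R': array([[-0.92989406, -0.36777785, -0.00604013],
       [-0.28376055,  0.72771877, -0.624424  ],
       [ 0.23404483, -0.57893423, -0.78106221]]), 't': array([0.48815566, 0.19390078, 1.0232587 ])}
```

View pics/top0.png

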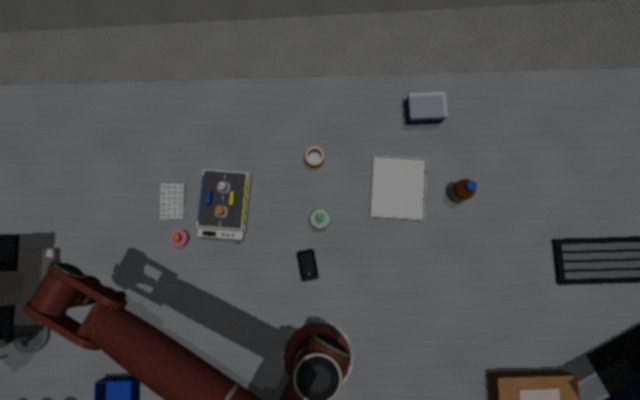

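View pics/side0.png

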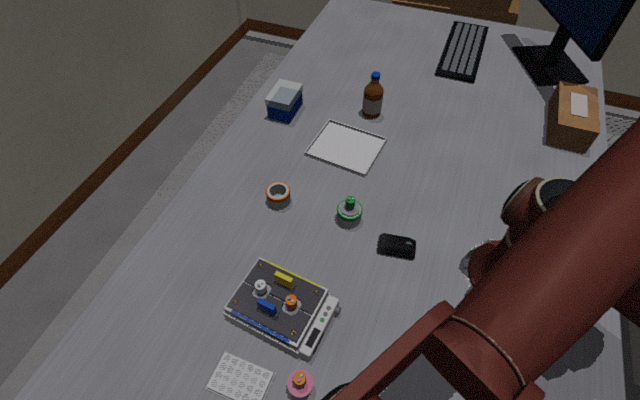

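The top view shows the station at (222,205), with its panel towards the robot, blue on the left and orange cap in the nearer well. The orange stand is at (314,156), green stand at (320,219), tray at (398,188), bottle at (462,190) and the pink decoy at (179,238). The side view agrees.

```bash
cat > h.py <<'E'
import numpy as np, cv2
from scipy.spatial.transform import Rotation as Rn
from plant import state, optics, nets, ticket
CI={c:optics.camera_info(c) for c in("top","side")}
def proj(c,X):
    k=CI[c]; p=np.atleast_2d(X)@k["R"].T+k["t"]
    return np.c_[k["fx"]*p[:,0]/p[:,2]+k["cx"],k["fy"]*p[:,1]/p[:,2]+k["cy"]]
def ray(c,uv,z):
    k=CI[c]; d=k["R"].T@np.array([(uv[0]-k["cx"])/k["fx"],(uv[1]-k["cy"])/k["fy"],1]); o=-k["R"].T@k["t"]
    return o+d*(z-o[2])/d[2]
E
python3 - <<'E'
from h import *
names=["plate_blue_grip","plate_yellow_grip","vessel_orange_mid","vessel_white_mid","vessel_green_mid","station","stand_orange","tray","media_bottle","well_plate"]
zs=[.06,.06,.05,.05,.05,.06,.04,.007,.08,.016]
for c in("top","side"):
    im=optics.grab_frame(c); cv2.imwrite(f"pics/{c}1.png",im[:,:,::-1])
    for n,z in zip(names,zs):
        for o in nets.outline_of(c,n)[:2]:
            m=o["pixels"]; v,u=np.nonzero(m)
            if len(u)<5: continue
            b=cv2.minAreaRect(np.c_[u,v].astype(np.float32))
            print(c,n,round(o["confidence"],2),len(u),"cen",u.mean().round(1),v.mean().round(1),"bbox",np.round(o["bbox"],1),"rect",np.round(b[0]+b[1]+(b[2],),1),"xy",ray(c,(u.mean(),v.mean()),z)[:2].round(3))
a=cv2.imread("pics/top1.png"); b=cv2.imread("pics/side1.png")
A=cv2.resize(a[160:250,155:255],None,fx=4,fy=4,interpolation=2);B=cv2.resize(b[250:360,215:345],None,fx=3,fy=3,interpolation=2)
H=max(A.shape[0],B.shape[0]); o=np.zeros((H,A.shape[1]+B.shape[1],3),np.uint8); o[:A.shape[0],:A.shape[1]]=A;o[:B.shape[0],A.shape[1]:]=B
cv2.imwrite("pics/st.png",np.clip(o*1.6,0,255).astype(np.uint8))
E
```

```text
top plate_blue_grip 0.97 1048 cen 209.7 198.6 bbox [212.3 198.3  29.8  53.2] rect [210.4 198.6  21.5  55.3   5.4] xy [0.517 0.333]
top plate_blue_grip 0.37 955 cen 172.5 201.3 bbox [172.4 200.6  23.9  42.8] rect [172.5 201.5  37.   25.   90. ] xy [0.511 0.454]
top plate_yellow_grip 0.73 1036 cen 232.9 200.6 bbox [231.2 200.8  29.4  55.1] rect [232.1 200.2  21.5  55.8   6.3] xy [0.508 0.258]
top vessel_orange_mid 0.55 130 cen 220.4 211.2 bbox [221.2 213.2   9.5  12.3] rect [220.5 211.   12.   11.   90. ] xy [0.476 0.301]
top vessel_orange_mid 0.46 237 cen 178.6 237.9 bbox [178.4 238.3  21.4  18. ] rect [178.5 238.   16.3  16.3  45. ] xy [0.393 0.435]
top vessel_white_mid 0.68 97 cen 222.9 187.4 bbox [224.7 188.4  10.8  13.4] rect [223.  187.5   9.   10.   90. ] xy [0.554 0.293]
top vessel_white_mid 0.36 928 cen 172.3 202.0 bbox [172.9 200.7  26.3  37.4] rect [172. 202.  36.  26.  90.] xy [0.511 0.458]
top vessel_green_mid 0.59 217 cen 319.5 218.3 bbox [320.2 219.8  17.2  17.3] rect [319.5 218.   16.   15.   90. ] xy [ 0.443 -0.021]
top vessel_green_mid 0.36 1002 cen 228.4 219.5 bbox [
[... 2179 characters left out ...]
2.1 117.   98.2] rect [282.3 308.  103.6  74.   28.3] xy [0.448 0.342]
side station 0.73 290 cen 260.8 289.5 bbox [263.3 291.4  25.4  23.2] rect [261.5 289.   19.   18.    0. ] xy [0.554 0.286]
side stand_orange 0.59 585 cen 277.6 195.2 bbox [277.  195.7  20.8  29.2] rect [277.5 195.5  27.   23.   90. ] xy [0.647 0.   ]
side tray 0.78 2811 cen 345.6 147.3 bbox [343.5 149.2  81.8  58.1] rect [344.6 146.7  74.3  44.6  18.4] xy [ 0.541 -0.285]
side media_bottle 0.76 704 cen 372.4 97.4 bbox [372.6  94.3  18.9  45.5] rect [372.8  95.   19.1  46.5   6.3] xy [ 0.514 -0.47 ]
side well_plate 0.74 2217 cen 239.5 379.4 bbox [240.2 377.9  68.2  42.4] rect [240.2 381.4  59.2  43.7  23.4] xy [0.517 0.472]
```

View pics/st.png

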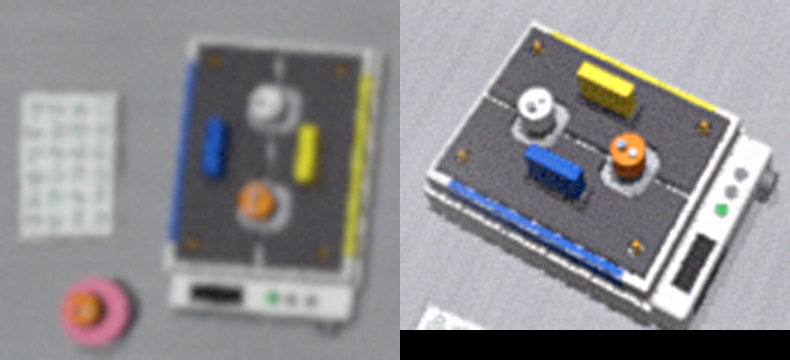

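```bash
cat > m.py <<'E'
from h import *
from scipy.optimize import least_squares
def box(c,s): return np.array([[c[0]+a*s[0]/2,c[1]+b*s[1]/2,c[2]+d*s[2]/2] for a in(-1,1) for b in(-1,1) for d in(-1,1)])
def cyl(c,d,h): t=np.linspace(0,6.283,24,endpoint=False); return np.vstack([np.c_[c[0]+d/2*np.cos(t),c[1]+d/2*np.sin(t),0*t+c[2]+e*h/2] for e in(-1,1)])
def cen(c,P):
    m=cv2.moments(cv2.convexHull((proj(c,P)).astype(np.float32))); return np.array([m["m10"],m["m01"]])/m["m00"]
def colmask(im,col):
    h,s,v=cv2.split(cv2.cvtColor(im,cv2.COLOR_RGB2HSV)); h=h.astype(int)
    R={"blue":(100,130,150,40),"yellow":(22,34,140,60),"orange":(4,18,130,60),"green":(50,85,120,40)}[col]
    return ((h>=R[0])&(h<=R[1])&(s>R[2])&(v>R[3])).astype(np.uint8)
def blob(im,col,uv,r=12):
    n,l,st,ce=cv2.connectedComponentsWithStats(colmask(im,col)); b=[i for i in range(1,n) if st[i,4]>=8 and np.hypot(*(ce[i]-uv))<r]
    if not b: return None
    i=max(b,key=lambda i:st[i,4]); return ce[i],st[i,4]
def fit(obs,model,x0):
    """obs list (cam,key,uv); model key->pts local; pose x,y,yaw"""
    def res(p):
        R=Rn.from_euler("z",p[2]).as_matrix(); return np.concatenate([cen(c,model[k]@R.T+[p[0],p[1],0])-uv for c,k,uv in obs])
    s=least_squares(res,x0,loss="soft_l1"); return s.x,res(s.x).reshape(-1,2)
E
python3 - <<'E'
from m import *
I={c:cv2.imread(f"pics/{c}1.png")[:,:,::-1].copy() for c in CI}
M={"blue":box((0,.037,.0875),(.044,.012,.037)),"yellow":box((0,-.037,.0875),(.044,.012,.037)),"orange":cyl((-.04,0,.083),.026,.024),"white":cyl((.04,0,.083),.026,.024)}
obs=[]
for c in CI:
    for k,g in (("blue",{"top":(209,197),"side":(267,307)}),("yellow",{"top":(232,198),"side":(284,279)}),("orange",{"top":(220,211),"side":(291,302)})):
        b=blob(I[c],k,g[c],8); print(c,k,b, cv2.contourArea(cv2.convexHull(proj(c,M[k]+[.51,.295,0]).astype(np.float32))))
        if b: obs.append((c,k,b[0]))
p,r=fit(obs,M,[.51,.295,0]); print(p,r.round(2).tolist())
for c in CI: print(c,[ (k,cen(c,M[k]@Rn.from_euler("z",p[2]).as_matrix().T+[p[0],p[1],0]).round(1)) for k in M])
# green cap
G={"g":cyl((0,0,.077),.026,.024)}
for c,g in (("top",(320,215)),("side",(350,204))):
  n,l,st,ce=cv2.connectedComponentsWithStats(colmask(I[c],"green")); print(c,[(ce[i].round(1),st[i]) for i in range(1,n) if st[i,4]>5 and np.hypot(*(ce[i]-g))<20])
  h=I[c][int(g[1])-15:int(g[1])+18,int(g[0])-15:int(g[0])+16]; cv2.imwrite(f"pics/g{c}.png",h[:,:,::-1])
def up(c,u,v,w,k): return cv2.resize(I[c][v-w:v+w,u-w:u+w,::-1],(300,300),interpolation=cv2.INTER_CUBIC)
cv2.imwrite("pics/crop.png",np.clip(1.6*np.vstack([np.hstack([up("top",320,215,18,0),up("side",350,206,22,0)]),np.hstack([up("top",314,156,18,0),up("side",278,194,22,0)])]).astype(float),0,255).astype(np.uint8))
E
```

```text
top blue (array([208.35714286, 196.51428571]), np.int32(70)) 93.01969638164155
top yellow (array([231.33333333, 198.1884058 ]), np.int32(69)) 85.21645894320682
top orange (array([219.41025641, 210.25641026]), np.int32(39)) 65.6106563473586
side blue (array([266.98795181, 306.28915663]), np.int32(166)) 246.7658435893245
side yellow (array([283.66285714, 278.87428571]), np.int32(175)) 238.95547592826188
side orange (array([290.91743119, 301.05504587]), np.int32(109)) 155.00121409958228
[ 0.51188832  0.29458556 -0.02556854] [[0.04, 1.98], [0.25, 0.23], [0.51, 0.85], [-0.17, 1.57], [-1.84, 0.76], [-0.13, -0.19]]
top [('blue', array([208.4, 198.5])), ('yellow', array([231.6, 198.4])), ('orange', array([219.9, 211.1])), ('white', array([220.6, 186.4]))]
side [('blue', array([266.8, 307.9])), ('yellow', array([281.8, 279.6])), ('orange', array([290.8, 300.9])), ('white', array([258.9, 288. ]))]
top [(array([321.5, 216.5]), array([321, 215,   2,   4,   6], dtype=int32))]
side [(array([350.2, 201. ]), array([346, 199,   9,   5,  33], dtype=int32)), (array([348.8, 216.9]), array([338, 210,  23,  11,  53], dtype=int32))]
```

View pics/crop.png

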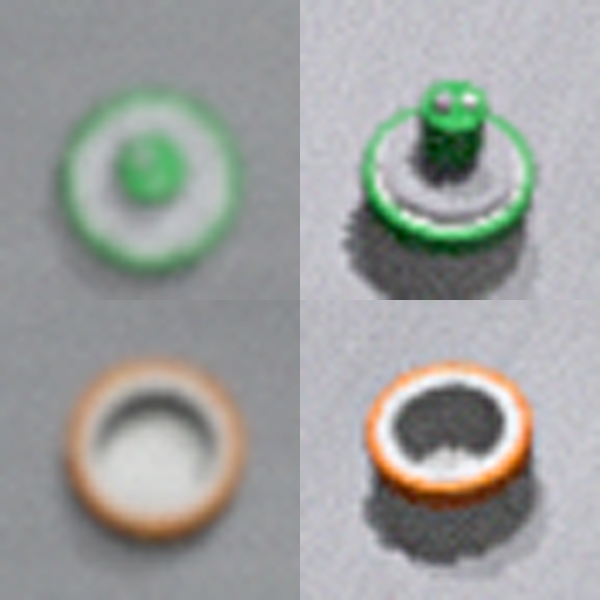

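Crops: green cap (321,214 top; 350,203 side) sits centrally in its green collar, and the orange stand is empty. The fit stalled because of float32 steps, so I'll redo it with larger steps and looser masks.

```bash
sed -i 's/s=least_squares(res,x0,loss="soft_l1")/s=least_squares(res,x0,loss="soft_l1",diff_step=[1e-2,1e-2,1e-1],x_scale=[.01,.01,.05])/; s/x0\[2\]//' m.py
sed -i 's/"blue":(100,130,150,40),"yellow":(22,34,140,60),"orange":(4,18,130,60),"green":(50,85,120,40)/"blue":(100,130,115,25),"yellow":(20,36,95,35),"orange":(3,19,85,30),"green":(45,88,70,25)/' m.py
python3 - <<'E'
from m import *
I={c:cv2.imread(f"pics/{c}1.png")[:,:,::-1].copy() for c in CI}
M={"blue":box((0,.037,.0875),(.044,.012,.037)),"yellow":box((0,-.037,.0875),(.044,.012,.037)),"orange":cyl((-.04,0,.083),.026,.024),"white":cyl((.04,0,.083),.026,.024)}
obs=[]
for c in CI:
    for k,g in (("blue",{"top":(209,197),"side":(267,307)}),("yellow",{"top":(232,198),"side":(284,279)}),("orange",{"top":(220,211),"side":(291,302)})):
        b=blob(I[c],k,g[c],8); print(c,k,b)
        if b: obs.append((c,k,b[0]))
for S in (["top"],["side"],["top","side"]):
    p,r=fit([o for o in obs if o[0] in S],M,[.51,.295,-.1]); print(S,p.round(4),r.round(2).tolist())
def one(col,P,g,x0,lab):
    o=[]
    for c in CI:
        m=colmask(I[c],col); H=np.zeros_like(m); u,v=g[c]; H[v-16:v+17,u-16:u+17]=m[v-16:v+17,u-16:u+17]
        pts=np.argwhere(H)[:,::-1].astype(np.float32)
        hull=cv2.convexHull(pts); mm=cv2.moments(hull); uv=np.array([mm["m10"],mm["m01"]])/mm["m00"]
        pr=proj(c,P+[x0[0],x0[1],0]); print(lab,c,uv.round(1),"area",cv2.contourArea(hull),"model",cv2.contourArea(cv2.convexHull(pr.astype(np.float32)))); o.append((c,"k",uv))
    for S in (["top"],["side"],["top","side"]):
        p,r=fit([q for q in o if q[0] in S],{"k":P},x0); print(lab,S,p.round(4),r.round(2).tolist())
one("orange",cyl((0,0,.043),.068,.010),{"top":(314,156),"side":(278,194)},[.65,-.005,0],"ostand")
one("green",np.vstack([cyl((0,0,.043),.068,.010),cyl((0,0,.077),.026,.024)]),{"top":(320,217),"side":(350,206)},[.445,-.02,0],"gstand")
# tray: rim corners
for c,g in (("top",(398,188)),("side",(345,147))):
    o=max([o for o in nets.outline_of(c,"tray") if np.hypot(o["bbox"][0]-g[0],o["bbox"][1]-g[1])<15],key=lambda o:o["confidence"])
    mk=o["pixels"].astype(np.uint8); ct=max(cv2.findContours(mk,0,1)[0],key=cv2.contourArea); q=cv2.approxPolyDP(ct,5,True)[:,0]
    w=np.array([ray(c,x,.012)[:2] for x in q]); print(c,q.tolist(),w.round(3).tolist(),w.mean(0))
E
```

```text
top blue (array([208.18390805, 196.64367816]), np.int32(87))
top yellow (array([231.42391304, 198.40217391]), np.int32(92))
top orange (array([218.75757576, 210.03030303]), np.int32(66))
side blue (array([266.32850242, 306.55555556]), np.int32(207))
side yellow (array([283.45248869, 279.23076923]), np.int32(221))
side orange (array([290.89361702, 301.39716312]), np.int32(141))
['top'] [ 0.515   0.2952 -0.1046] [[0.1, -0.02], [-0.08, -0.05], [-0.01, 0.07]]
['side'] [ 0.5113  0.2924 -0.1008] [[0.05, 0.01], [0.07, 0.15], [-0.12, -0.15]]
['top', 'side'] [ 0.5125  0.2932 -0.1021] [[0.69, 0.78], [0.53, 0.7], [0.62, 0.85], [-0.59, 0.16], [-0.51, 0.3], [-0.74, 0.02]]
ostand top [314.  156.5] area 303.0 model 330.2608598312363
ostand side [277.5 191.5] area 404.0 model 399.8594132505823
ostand ['top'] [ 0.6513 -0.0092 -0.    ] [[-0.0, 0.0]]
ostand ['side'] [ 6.515e-01 -1.030e-02  1.000e-04] [[0.0, -0.0]]
ostand ['top', 'side'] [ 0.6514 -0.0097  0.0169] [[0.15, -0.01], [-0.04, 0.15]]
gstand top [319.9 222. ] area 145.0 model 342.93761506141163
gstand side [349.3 209. ] area 459.5 model 475.08230724721216
gstand ['top'] [ 0.4319 -0.0222 -0.0082] [[0.0, 0.0]]
gstand ['side'] [ 0.4411 -0.0218  0.0046] [[-0.0, 0.0]]
gstand ['top', 'side'] [ 0.4382 -0.0221  0.0708] [[-0.1, -1.91], [1.01, 0.23]]
top [[375, 155], [370, 215], [423, 219], [425, 160]] [[0.658, -0.217], [0.454, -0.19], [0.435, -0.366], [0.636, -0.385]] [ 0.54561663 -0.28938885]
side [[329, 120], [304, 154], [364, 176], [386, 138]] [[0.636, -0.386], [0.653, -0.204], [0.447, -0.183], [0.43, -0.37]] [ 0.54142012 -0.28559404]
```

```bash
cat > go.py <<'E'
# usage: go.py x,y,z[,phi] ...   prints relative moves from the current measured pose through waypoints
import sys
from h import *
s=state(); p=s["tool_pos"]; q=np.asarray(s["tool_rot"]); R=Rn.from_quat(q[[1,2,3,0]]).as_matrix()
print("t",round(s["time"],2),"pos",p.round(4),"y-ang",round(np.arctan2(R[1,1],R[0,1]),4),"tilt",R[:2,2].round(4),"w",round(s["gripper_width"],3),"gf",round(s["grasp_force"],1),"F",s["contact_force"].round(1),"j",s["joint_pos"].round(2))
phi=None
for a in sys.argv[1:]:
    v=[float(x) for x in a.split(",")]; 
    if len(v)>3: phi=v[3]
    if phi is None: phi=np.arctan2(R[1,1],R[0,1])
    y=np.array([np.cos(phi),np.sin(phi),0]); z=np.array([0,0,-1.]); T=np.c_[np.cross(y,z),y,z]
    d=R.T@(np.array(v[:3])-p)/.8; r=Rn.from_matrix(R.T@T).as_rotvec()/1.5
    print(a,"d",d.round(4),"r",r.round(4),"dist",round(np.linalg.norm(d)*.8,3)); p=np.array(v[:3]); R=T
E
python3 go.py .5168,.3298,.2,1.469 .5168,.3298,.114
```

```text
t 1.3 pos [0.2415 0.5764 0.2313] y-ang 1.174 tilt [ 0.     -0.0001] w 1.002 gf 0.0 F [ 0.2 -0.7 -0.4] j [ 1.05  0.05  1.61 -0.    1.48 -0.12]
.5168,.3298,.2,1.469 d [-0.4365 -0.1514  0.0391] r [-0.      0.     -0.1966] dist 0.371
.5168,.3298,.114 d [0.     0.     0.1075] r [0. 0. 0.] dist 0.086
```

```bash
a='{"dx":-0.218,"dy":-0.0757,"dz":0.02}'; python3 -m inch '[{"dx":-0.05,"dy":-0.018,"dz":0},{"dx":-0.11,"dy":-0.038,"dz":0},{"dx":-0.165,"dy":-0.0567,"dz":0},{"dx":-0.218,"dy":-0.0757,"dz":0},{"dx":-0.218,"dy":-0.0757,"dz":0}]' 0.0
python3 -m inch '[{"dx":-0.05,"dy":-0.018,"dz":0.01,"rz":-0.06},{"dx":-0.11,"dy":-0.038,"dz":0.02,"rz":-0.12},{"dx":-0.165,"dy":-0.0567,"dz":0.039,"rz":-0.197},{"dx":-0.2183,"dy":-0.0757,"dz":0.039,"rz":-0.197},{"dx":-0.2183,"dy":-0.0757,"dz":0.039,"rz":-0.197}]' 0.0
python3 go.py .5168,.3298,.114,1.469 .5168,.3298,.074
```

```text
t 1.3 pos [0.2415 0.5764 0.2313] y-ang 1.174 tilt [ 0.     -0.0001] w 1.002 gf 0.0 F [ 0.2 -0.7 -0.4] j [ 1.05  0.05  1.61 -0.    1.48 -0.12]
.5168,.3298,.114,1.469 d [-0.4365 -0.1513  0.1466] r [-0.      0.     -0.1966] dist 0.388
.5168,.3298,.074 d [0.   0.   0.05] r [0. 0. 0.] dist 0.04validation failed for argument at $[0]...
validation failed for argument at $[0]...
```

```bash
python3 -m inch '[{"dx":-0.05,"dy":-0.018,"dz":0.0,"rx":0.0,"ry":0.0,"rz":0.0},{"dx":-0.11,"dy":-0.038,"dz":0.0,"rx":0.0,"ry":0.0,"rz":0.0},{"dx":-0.165,"dy":-0.0567,"dz":0.0,"rx":0.0,"ry":0.0,"rz":0.0},{"dx":-0.218,"dy":-0.0757,"dz":0.0,"rx":0.0,"ry":0.0,"rz":0.0},{"dx":-0.218,"dy":-0.0757,"dz":0.0,"rx":0.0,"ry":0.0,"rz":0.0}]' 0.0
python3 go.py .5168,.3298,.2,1.469 .5168,.3298,.114,1.469 .5168,.3298,.074
```

```text
time: 1.8
tool_pos: [0.3824, 0.45, 0.2314]
tool_rot: [0.001, 0.2, 0.98, -0.0]
contact_force: [0.1, 0.5, -0.2]
gripper_width: 0.503
grasp_force: 0.0
t 1.8 pos [0.3824 0.45   0.2314] y-ang 1.1679 tilt [ 0.0014 -0.001 ] w 0.503 gf 0.0 F [ 0.1  0.5 -0.2] j [ 0.74 -0.03  1.69 -0.    1.48 -0.43]
.5168,.3298,.2,1.469 d [-0.2134 -0.0724  0.0397] r [-0.0004  0.0011 -0.2007] dist 0.183
.5168,.3298,.114,1.469 d [0.     0.     0.1075] r [0. 0. 0.] dist 0.086
.5168,.3298,.074 d [0.   0.   0.05] r [0. 0. 0.] dist 0.04
```

```bash
python3 -m inch '[{"dx":-0.055,"dy":-0.02,"dz":0.01,"rx":0.0,"ry":0.0,"rz":-0.06},{"dx":-0.11,"dy":-0.038,"dz":0.02,"rx":0.0,"ry":0.0,"rz":-0.12},{"dx":-0.165,"dy":-0.056,"dz":0.039,"rx":0.0,"ry":0.0,"rz":-0.198},{"dx":-0.214,"dy":-0.0735,"dz":0.039,"rx":0.0,"ry":0.0,"rz":-0.198},{"dx":-0.214,"dy":-0.0735,"dz":0.039,"rx":0.0,"ry":0.0,"rz":-0.198}]' 0.0
python3 -m inch '[{"dx":0.0,"dy":0.0,"dz":0.04,"rx":0.0,"ry":0.0,"rz":0.0},{"dx":0.0,"dy":0.0,"dz":0.08,"rx":0.0,"ry":0.0,"rz":0.0},{"dx":0.0,"dy":0.0,"dz":0.1,"rx":0.0,"ry":0.0,"rz":0.0},{"dx":0.0,"dy":0.0,"dz":0.1,"rx":0.0,"ry":0.0,"rz":0.0},{"dx":0.0,"dy":0.0,"dz":0.1,"rx":0.0,"ry":0.0,"rz":0.0}]' 0.0
python3 go.py .5168,.3298,.074,1.469; python3 - <<'E'
from m import *
I={c:optics.grab_frame(c) for c in CI}
for c in I: cv2.imwrite(f"pics/{c}2.png",I[c][:,:,::-1])
a=cv2.resize(I["side"][240:350,200:345,::-1],None,fx=5,fy=5,interpolation=2); cv2.imwrite("pics/s2.png",np.clip(a*1.6,0,255).astype(np.uint8))
E
```

```text
time: 2.3
tool_pos: [0.5166, 0.33, 0.1994]
tool_rot: [-0.0, 0.052, 0.999, -0.001]
contact_force: [0.2, -0.1, 0.3]
gripper_width: 0.5
grasp_force: 0.0
time: 2.8
tool_pos: [0.5142, 0.3336, 0.121]
tool_rot: [0.0, 0.049, 0.999, 0.0]
contact_force: [1.0, 0.2, 0.7]
gripper_width: 0.501
grasp_force: 0.0
t 2.8 pos [0.5142 0.3336 0.121 ] y-ang 1.4718 tilt [0.0007 0.0005] w 0.501 gf 0.0 F [1.  0.2 0.7] j [ 0.45  0.11  1.74  0.    1.29 -1.02]
.5168,.3298,.074,1.469 d [-0.0037 -0.0045  0.0587] r [0.0004 0.0005 0.0019] dist 0.047
```

View pics/s2.png

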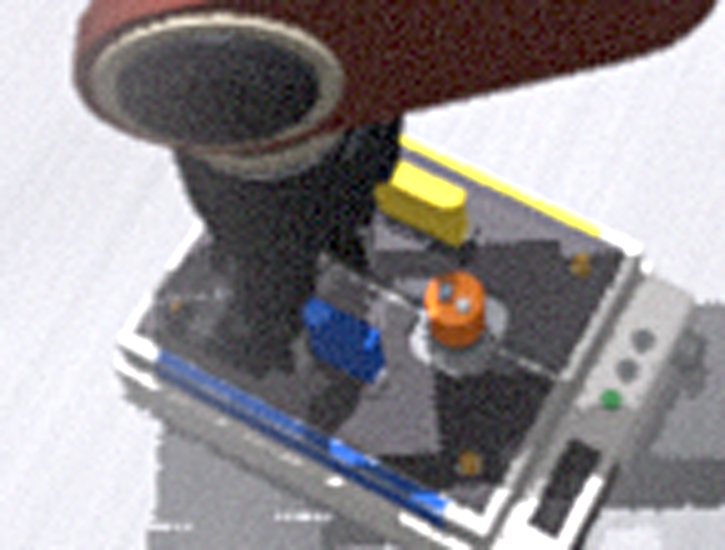

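The side view shows the fingers above and straddling the blue grip at (340,340) in the crop, with the orange cap clear at (455,310). I'll correct by the measured offset and let it settle.

```bash
python3 -m inch '[{"dx":-0.0037,"dy":-0.0045,"dz":0.01,"rx":0.0,"ry":0.0,"rz":0.0},{"dx":-0.0037,"dy":-0.0045,"dz":0.01,"rx":0.0,"ry":0.0,"rz":0.0},{"dx":-0.0037,"dy":-0.0045,"dz":0.01,"rx":0.0,"ry":0.0,"rz":0.0}]' 0.0
python3 go.py .5168,.3298,.074,1.469;python3 -m inch '[{"dx":0.0,"dy":0.0,"dz":0.0,"rx":0.0,"ry":0.0,"rz":0.0},{"dx":0.0,"dy":0.0,"dz":0.0,"rx":0.0,"ry":0.0,"rz":0.0},{"dx":0.0,"dy":0.0,"dz":0.0,"rx":0.0,"ry":0.0,"rz":0.0}]' 0.0 >/dev/null;python3 go.py .5168,.3298,.074,1.469;
```

```text
time: 3.2
tool_pos: [0.5168, 0.3287, 0.1121]
tool_rot: [-0.0, 0.05, 0.999, 0.0]
contact_force: [0.1, 0.4, 0.2]
gripper_width: 0.498
grasp_force: 0.0
t 3.2 pos [0.5168 0.3287 0.1121] y-ang 1.4706 tilt [-0.0001  0.    ] w 0.498 gf 0.0 F [0.1 0.4 0.2] j [ 0.44  0.12  1.74  0.    1.27 -1.03]
.5168,.3298,.074,1.469 d [0.0002 0.0014 0.0477] r [ 0.    -0.     0.001] dist 0.038
t 3.5 pos [0.5168 0.3289 0.1122] y-ang 1.471 tilt [0.0002 0.0001] w 0.499 gf 0.0 F [ 0.3  0.1 -0.3] j [ 0.45  0.12  1.74  0.    1.27 -1.03]
.5168,.3298,.074,1.469 d [0.0001 0.0011 0.0478] r [0.0001 0.0001 0.0013] dist 0.038
```

```bash
python3 -m inch '[{"dx":0.0,"dy":0.001,"dz":0.02,"rx":0.0,"ry":0.0,"rz":0.0},{"dx":0.0,"dy":0.001,"dz":0.04,"rx":0.0,"ry":0.0,"rz":0.0},{"dx":0.0,"dy":0.001,"dz":0.0475,"rx":0.0,"ry":0.0,"rz":0.0},{"dx":0.0,"dy":0.001,"dz":0.0475,"rx":0.0,"ry":0.0,"rz":0.0}]' 0.0 && python3 go.py && python3 -m inch '[{"dx":0.0,"dy":0.0,"dz":0.0,"rx":0.0,"ry":0.0,"rz":0.0},{"dx":0.0,"dy":0.0,"dz":0.0,"rx":0.0,"ry":0.0,"rz":0.0},{"dx":0.0,"dy":0.0,"dz":0.0,"rx":0.0,"ry":0.0,"rz":0.0},{"dx":0.0,"dy":0.0,"dz":0.0,"rx":0.0,"ry":0.0,"rz":0.0},{"dx":0.0,"dy":0.0,"dz":0.0,"rx":0.0,"ry":0.0,"rz":0.0}]' -1.0; python3 go.py
```

```text
time: 3.9
tool_pos: [0.5151, 0.3289, 0.0712]
tool_rot: [-0.002, 0.05, 0.999, -0.001]
contact_force: [-0.3, -0.3, -0.6]
gripper_width: 0.498
grasp_force: 0.0
t 3.9 pos [0.5151 0.3289 0.0712] y-ang 1.471 tilt [-0.0044 -0.0021] w 0.498 gf 0.0 F [-0.3 -0.3 -0.6] j [ 0.45  0.17  1.77  0.    1.21 -1.02]
time: 4.4
tool_pos: [0.5174, 0.3299, 0.0749]
tool_rot: [0.001, 0.05, 0.999, 0.0]
contact_force: [-0.1, -0.1, 1.9]
gripper_width: 0.131
grasp_force: 59.7
t 4.4 pos [0.5174 0.3299 0.0749] y-ang 1.471 tilt [0.0013 0.0006] w 0.131 gf 59.7 F [-0.1 -0.1  1.9] j [ 0.45  0.17  1.76 -0.    1.21 -1.02]
```

```bash
python3 -m inch '[{"dx":0.0,"dy":0.0,"dz":-0.02,"rx":0.0,"ry":0.0,"rz":0.0},{"dx":0.0,"dy":0.0,"dz":-0.05,"rx":0.0,"ry":0.0,"rz":0.0},{"dx":0.0,"dy":0.0,"dz":-0.1,"rx":0.0,"ry":0.0,"rz":0.0},{"dx":0.0,"dy":0.0,"dz":-0.15,"rx":0.0,"ry":0.0,"rz":0.0},{"dx":0.0,"dy":0.0,"dz":-0.15,"rx":0.0,"ry":0.0,"rz":0.0}]'; python3 go.py .525,.14,.195 .535,-.05,.195 .5475,-.242,.195
```

```text
time: 4.9
tool_pos: [0.5201, 0.3314, 0.2031]
tool_rot: [0.006, 0.05, 0.999, 0.003]
contact_force: [0.6, -0.7, -1.1]
gripper_width: 0.132
grasp_force: 59.6
t 4.9 pos [0.5201 0.3314 0.2031] y-ang 1.4712 tilt [0.0118 0.0058] w 0.132 gf 59.6 F [ 0.6 -0.7 -1.1] j [ 0.45  0.04  1.67  0.    1.42 -1.02]
.525,.14,.195 d [-0.0297 -0.2376  0.0088] r [ 0.0046  0.0075 -0.    ] dist 0.192
.535,-.05,.195 d [-0.036  -0.2351  0.    ] r [0. 0. 0.] dist 0.19
.5475,-.242,.195 d [-0.0394 -0.2373  0.    ] r [0. 0. 0.] dist 0.192
```

```bash
for i in 1; do python3 -m inch '[{"dx":-0.0073,"dy":-0.0472,"dz":0.0,"rx":0.0,"ry":0.0,"rz":0.0},{"dx":-0.0146,"dy":-0.0944,"dz":0.0,"rx":0.0,"ry":0.0,"rz":0.0},{"dx":-0.022,"dy":-0.1416,"dz":0.0,"rx":0.0,"ry":0.0,"rz":0.0},{"dx":-0.0293,"dy":-0.189,"dz":0.0,"rx":0.0,"ry":0.0,"rz":0.0},{"dx":-0.0366,"dy":-0.2363,"dz":0.0,"rx":0.0,"ry":0.0,"rz":0.0}]' ; done
python3 -m inch '[{"dx":-0.0073,"dy":-0.0472,"dz":0.0,"rx":0.0,"ry":0.0,"rz":0.0},{"dx":-0.0146,"dy":-0.0944,"dz":0.0,"rx":0.0,"ry":0.0,"rz":0.0},{"dx":-0.022,"dy":-0.1416,"dz":0.0,"rx":0.0,"ry":0.0,"rz":0.0},{"dx":-0.0293,"dy":-0.189,"dz":0.0,"rx":0.0,"ry":0.0,"rz":0.0},{"dx":-0.0366,"dy":-0.2363,"dz":0.0,"rx":0.0,"ry":0.0,"rz":0.0}]'|head -2
python3 -m inch '[{"dx":-0.0073,"dy":-0.0472,"dz":0.0,"rx":0.0,"ry":0.0,"rz":0.0},{"dx":-0.0146,"dy":-0.0944,"dz":0.0,"rx":0.0,"ry":0.0,"rz":0.0},{"dx":-0.022,"dy":-0.1416,"dz":0.0,"rx":0.0,"ry":0.0,"rz":0.0},{"dx":-0.0293,"dy":-0.189,"dz":0.0,"rx":0.0,"ry":0.0,"rz":0.0},{"dx":-0.0366,"dy":-0.2363,"dz":0.0,"rx":0.0,"ry":0.0,"rz":0.0}]'|head -2
python3 -m inch '[{"dx":0.0,"dy":0.0,"dz":0.0,"rx":0.0,"ry":0.0,"rz":0.0},{"dx":0.0,"dy":0.0,"dz":0.0,"rx":0.0,"ry":0.0,"rz":0.0},{"dx":0.0,"dy":0.0,"dz":0.0,"rx":0.0,"ry":0.0,"rz":0.0}]'|head -2
python3 go.py .5475,-.242,.08,1.471
python3 - <<'E'
from h import *
im=np.hstack([cv2.resize(optics.grab_frame(c)[v-70:v+70,u-70:u+70,::-1],(400,400),interpolation=2) for c,u,v in(("top",390,190),("side",350,160))])
cv2.imwrite("pics/tr.png",np.clip(im*1.5,0,255).astype(np.uint8))
E
```

```text
time: 5.4
tool_pos: [0.5262, 0.1372, 0.1936]
tool_rot: [-0.001, 0.05, 0.999, -0.0]
contact_force: [1.1, 0.4, -1.5]
gripper_width: 0.132
grasp_force: 59.5
time: 5.9
tool_pos: [0.5366, -0.0537, 0.1937]
time: 6.4
tool_pos: [0.5469, -0.2445, 0.1936]
time: 6.7
tool_pos: [0.5473, -0.2423, 0.1936]
t 6.7 pos [ 0.5473 -0.2423  0.1936] y-ang 1.4716 tilt [-0.001   0.0011] w 0.13 gf 59.8 F [ 0.6 -0.3 -1.9] j [-0.54  0.02  1.71  0.    1.41 -2.01]
.5475,-.242,.08,1.471 d [-0.0003  0.0003  0.142 ] r [ 0.0007 -0.0008  0.0004] dist 0.114
```

View pics/tr.png

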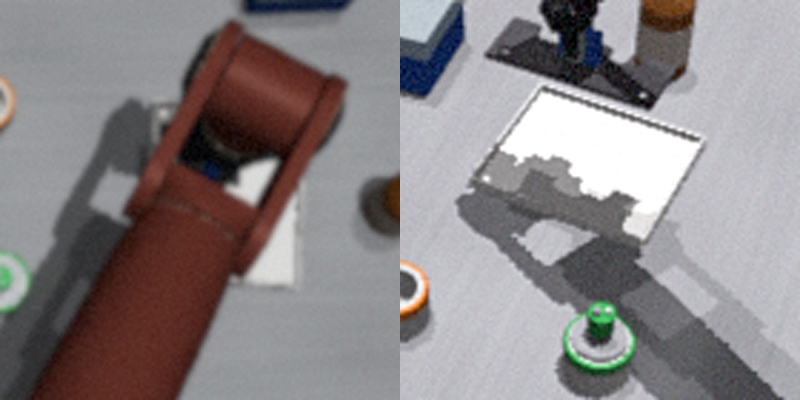

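The picture shows the blue plate hanging level above the tray and parallel to its long sides, with the bottle well clear.

```bash
python3 -m inch '[{"dx":0.0,"dy":0.0,"dz":0.05,"rx":0.0,"ry":0.0,"rz":0.0},{"dx":0.0,"dy":0.0,"dz":0.1,"rx":0.0,"ry":0.0,"rz":0.0},{"dx":0.0,"dy":0.0,"dz":0.15,"rx":0.0,"ry":0.0,"rz":0.0},{"dx":0.0,"dy":0.0,"dz":0.18,"rx":0.0,"ry":0.0,"rz":0.0},{"dx":0.0,"dy":0.0,"dz":0.2,"rx":0.0,"ry":0.0,"rz":0.0}]'; python3 -m inch '[{"dx":0.0,"dy":0.0,"dz":0.01,"rx":0.0,"ry":0.0,"rz":0.0},{"dx":0.0,"dy":0.0,"dz":0.016,"rx":0.0,"ry":0.0,"rz":0.0},{"dx":0.0,"dy":0.0,"dz":0.016,"rx":0.0,"ry":0.0,"rz":0.0}]'; python3 go.py
```

```text
time: 7.3
tool_pos: [0.5464, -0.2414, 0.0314]
tool_rot: [-0.002, 0.049, 0.999, 0.001]
contact_force: [0.4, 0.5, -2.8]
gripper_width: 0.131
grasp_force: 59.7
time: 7.6
tool_pos: [0.5484, -0.2436, 0.0221]
tool_rot: [0.001, 0.05, 0.999, -0.0]
contact_force: [-0.6, -0.1, -2.3]
gripper_width: 0.129
grasp_force: 59.7
t 7.6 pos [ 0.5484 -0.2436  0.0221] y-ang 1.4713 tilt [ 0.0011 -0.0007] w 0.129 gf 59.7 F [-0.6 -0.1 -2.3] j [-0.54  0.21  1.81 -0.    1.12 -2.01]
```

```bash
python3 -m inch '[{"dx":0.0,"dy":0.0,"dz":0.001,"rx":0.0,"ry":0.0,"rz":0.0},{"dx":0.0,"dy":0.0,"dz":0.0025,"rx":0.0,"ry":0.0,"rz":0.0},{"dx":0.0,"dy":0.0,"dz":0.0025,"rx":0.0,"ry":0.0,"rz":0.0},{"dx":0.0,"dy":0.0,"dz":0.0025,"rx":0.0,"ry":0.0,"rz":0.0}]'; python3 go.py
```

```text
time: 8.0
tool_pos: [0.5479, -0.2435, 0.0198]
tool_rot: [0.0, 0.05, 0.999, -0.0]
contact_force: [0.0, -0.0, -2.9]
gripper_width: 0.128
grasp_force: 59.7
t 8.0 pos [ 0.5479 -0.2435  0.0198] y-ang 1.4709 tilt [ 0.0006 -0.0004] w 0.128 gf 59.7 F [ 0.  -0.  -2.9] j [-0.54  0.21  1.82  0.    1.11 -2.01]
```

```bash
python3 -m inch '[{"dx":0.0,"dy":0.0,"dz":0.0012,"rx":0.0,"ry":0.0,"rz":0.0},{"dx":0.0,"dy":0.0,"dz":0.0012,"rx":0.0,"ry":0.0,"rz":0.0},{"dx":0.0,"dy":0.0,"dz":0.0012,"rx":0.0,"ry":0.0,"rz":0.0}]'; python3 -m inch '[{"dx":0.0,"dy":0.0,"dz":0.0,"rx":0.0,"ry":0.0,"rz":0.0},{"dx":0.0,"dy":0.0,"dz":0.0,"rx":0.0,"ry":0.0,"rz":0.0},{"dx":0.0,"dy":0.0,"dz":0.0,"rx":0.0,"ry":0.0,"rz":0.0},{"dx":0.0,"dy":0.0,"dz":0.0,"rx":0.0,"ry":0.0,"rz":0.0}]' -0.2;  python3 go.py
```

```text
time: 8.3
tool_pos: [0.548, -0.2436, 0.0189]
tool_rot: [0.0, 0.05, 0.999, -0.0]
contact_force: [-1.5, 0.1, 1.9]
gripper_width: 0.129
grasp_force: 60.2
time: 8.7
tool_pos: [0.5478, -0.2434, 0.0184]
tool_rot: [0.0, 0.05, 0.999, -0.0]
contact_force: [-0.7, -0.4, 1.4]
gripper_width: 0.398
grasp_force: 0.0
t 8.7 pos [ 0.5478 -0.2434  0.0184] y-ang 1.471 tilt [ 0.0001 -0.    ] w 0.398 gf 0.0 F [-0.7 -0.4  1.4] j [-0.54  0.21  1.82  0.    1.11 -2.01]
```

```bash
python3 -m inch '[{"dx":0.0,"dy":0.0,"dz":-0.05,"rx":0.0,"ry":0.0,"rz":0.0},{"dx":0.0,"dy":0.0,"dz":-0.1,"rx":0.0,"ry":0.0,"rz":0.0},{"dx":0.0,"dy":0.0,"dz":-0.15,"rx":0.0,"ry":0.0,"rz":0.0},{"dx":0.0,"dy":0.0,"dz":-0.2,"rx":0.0,"ry":0.0,"rz":0.0},{"dx":0.0,"dy":0.0,"dz":-0.2,"rx":0.0,"ry":0.0,"rz":0.0}]'|head -2;  python3 go.py .5348,-.0768,.175,1.471 .522,.089,.175 .5095,.2562,.175 .5095,.2562,.074
```

```text
time: 9.2
tool_pos: [0.5513, -0.2454, 0.1866]
t 9.2 pos [ 0.5513 -0.2454  0.1866] y-ang 1.471 tilt [ 0.0116 -0.0069] w 0.399 gf 0.0 F [ 0.5 -0.6  1.3] j [-0.54  0.02  1.72  0.    1.39 -2.01]
.5348,-.0768,.175,1.471 d [0.0417 0.2078 0.0128] r [-0.0038  0.0081  0.0001] dist 0.17
.522,.089,.175 d [0.0366 0.2046 0.    ] r [0. 0. 0.] dist 0.166
.5095,.2562,.175 d [0.0364 0.2064 0.    ] r [0. 0. 0.] dist 0.168
.5095,.2562,.074 d [0.     0.     0.1262] r [0. 0. 0.] dist 0.101
```

```bash
python3 -m inch '[{"dx":0.0092,"dy":0.0514,"dz":0.0,"rx":0.0,"ry":0.0,"rz":0.0},{"dx":0.0184,"dy":0.1028,"dz":0.0,"rx":0.0,"ry":0.0,"rz":0.0},{"dx":0.0275,"dy":0.1542,"dz":0.0,"rx":0.0,"ry":0.0,"rz":0.0},{"dx":0.0367,"dy":0.2056,"dz":0.0,"rx":0.0,"ry":0.0,"rz":0.0}]' |head -1
python3 -m inch '[{"dx":0.0092,"dy":0.0514,"dz":0.0,"rx":0.0,"ry":0.0,"rz":0.0},{"dx":0.0184,"dy":0.1028,"dz":0.0,"rx":0.0,"ry":0.0,"rz":0.0},{"dx":0.0275,"dy":0.1542,"dz":0.0,"rx":0.0,"ry":0.0,"rz":0.0},{"dx":0.0367,"dy":0.2056,"dz":0.0,"rx":0.0,"ry":0.0,"rz":0.0}]' |head -1
python3 -m inch '[{"dx":0.0092,"dy":0.0514,"dz":0.0,"rx":0.0,"ry":0.0,"rz":0.0},{"dx":0.0184,"dy":0.1028,"dz":0.0,"rx":0.0,"ry":0.0,"rz":0.0},{"dx":0.0275,"dy":0.1542,"dz":0.0,"rx":0.0,"ry":0.0,"rz":0.0},{"dx":0.0367,"dy":0.2056,"dz":0.0,"rx":0.0,"ry":0.0,"rz":0.0},{"dx":0.0367,"dy":0.2056,"dz":0.0,"rx":0.0,"ry":0.0,"rz":0.0}]' |head -1
python3 -m inch '[{"dx":0.0,"dy":0.0,"dz":0.03,"rx":0.0,"ry":0.0,"rz":0.0},{"dx":0.0,"dy":0.0,"dz":0.07,"rx":0.0,"ry":0.0,"rz":0.0},{"dx":0.0,"dy":0.0,"dz":0.07,"rx":0.0,"ry":0.0,"rz":0.0},{"dx":0.0,"dy":0.0,"dz":0.07,"rx":0.0,"ry":0.0,"rz":0.0}]' |head -1; python3 go.py .5095,.2562,.0748,1.471
```

```text
time: 9.6
time: 10.0
time: 10.5
time: 10.9
t 10.9 pos [0.5087 0.2557 0.1216] y-ang 1.4705 tilt [-0.0021 -0.0009] w 0.4 gf 0.0 F [-0.1  0.1 -0.1] j [ 0.34  0.02  1.84 -0.    1.29 -1.14]
.5095,.2562,.0748,1.471 d [-0.0011  0.0008  0.0585] r [-0.0007 -0.0014 -0.0004] dist 0.047
```

```bash
python3 -m inch '[{"dx":0.0,"dy":0.0,"dz":0.03,"rx":0.0,"ry":0.0,"rz":0.0},{"dx":0.0,"dy":0.0,"dz":0.058,"rx":0.0,"ry":0.0,"rz":0.0},{"dx":0.0,"dy":0.0,"dz":0.058,"rx":0.0,"ry":0.0,"rz":0.0},{"dx":0.0,"dy":0.0,"dz":0.058,"rx":0.0,"ry":0.0,"rz":0.0}]'; python3 go.py;  python3 -m inch '[{"dx":0.0,"dy":0.0,"dz":0.0,"rx":0.0,"ry":0.0,"rz":0.0},{"dx":0.0,"dy":0.0,"dz":0.0,"rx":0.0,"ry":0.0,"rz":0.0},{"dx":0.0,"dy":0.0,"dz":0.0,"rx":0.0,"ry":0.0,"rz":0.0},{"dx":0.0,"dy":0.0,"dz":0.0,"rx":0.0,"ry":0.0,"rz":0.0}]' -1.0; python3 go.py
```

```text
time: 11.3
tool_pos: [0.5102, 0.2564, 0.0776]
tool_rot: [0.001, 0.05, 0.999, 0.0]
contact_force: [1.0, -0.7, 0.1]
gripper_width: 0.401
grasp_force: 0.0
t 11.3 pos [0.5102 0.2564 0.0776] y-ang 1.4706 tilt [0.0017 0.0006] w 0.401 gf 0.0 F [ 1.  -0.7  0.1] j [ 0.34  0.07  1.86 -0.    1.21 -1.14]
time: 11.7
tool_pos: [0.5109, 0.2569, 0.0784]
tool_rot: [0.002, 0.05, 0.999, 0.001]
contact_force: [-1.7, 0.2, 6.9]
gripper_width: 0.127
grasp_force: 62.6
t 11.7 pos [0.5109 0.2569 0.0784] y-ang 1.471 tilt [0.0038 0.0012] w 0.127 gf 62.6 F [-1.7  0.2  6.9] j [ 0.34  0.07  1.86 -0.    1.2  -1.14]
```

```bash
python3 -m inch '[{"dx":0.0,"dy":0.0,"dz":0.0,"rx":0.0,"ry":0.0,"rz":0.0},{"dx":0.0,"dy":0.0,"dz":0.0,"rx":0.0,"ry":0.0,"rz":0.0}]';python3 go.py; python3 -m inch '[{"dx":0.0,"dy":0.0,"dz":-0.02,"rx":0.0,"ry":0.0,"rz":0.0},{"dx":0.0,"dy":0.0,"dz":-0.05,"rx":0.0,"ry":0.0,"rz":0.0},{"dx":0.0,"dy":0.0,"dz":-0.1,"rx":0.0,"ry":0.0,"rz":0.0},{"dx":0.0,"dy":0.0,"dz":-0.15,"rx":0.0,"ry":0.0,"rz":0.0},{"dx":0.0,"dy":0.0,"dz":-0.15,"rx":0.0,"ry":0.0,"rz":0.0}]'; python3 -m inch '[{"dx":0.0,"dy":0.0,"dz":0.0,"rx":0.0,"ry":0.0,"rz":0.0},{"dx":0.0,"dy":0.0,"dz":0.0,"rx":0.0,"ry":0.0,"rz":0.0}]'; python3 go.py .5216,.060,.195,1.471 .5301,-.136,.195 .5387,-.3325,.195
```

```text
time: 11.9
tool_pos: [0.5109, 0.2569, 0.0785]
tool_rot: [0.002, 0.05, 0.999, 0.001]
contact_force: [-1.0, -0.5, 5.8]
gripper_width: 0.132
grasp_force: 62.6
t 11.9 pos [0.5109 0.2569 0.0785] y-ang 1.4711 tilt [0.0038 0.0011] w 0.132 gf 62.6 F [-1.  -0.5  5.8] j [ 0.34  0.07  1.86 -0.    1.2  -1.14]
time: 12.4
tool_pos: [0.5126, 0.2577, 0.2044]
tool_rot: [0.006, 0.05, 0.999, 0.002]
contact_force: [0.4, 0.3, -1.1]
gripper_width: 0.13
grasp_force: 61.5
time: 12.6
tool_pos: [0.508, 0.256, 0.1943]
tool_rot: [-0.002, 0.05, 0.999, -0.001]
contact_force: [-0.2, -0.3, -3.0]
gripper_width: 0.128
grasp_force: 61.4
t 12.6 pos [0.508  0.256  0.1943] y-ang 1.471 tilt [-0.0031 -0.001 ] w 0.128 gf 61.4 F [-0.2 -0.3 -3. ] j [ 0.34 -0.05  1.78  0.    1.42 -1.14]
.5216,.060,.195,1.471 d [-0.0413 -0.2421 -0.0007] r [-0.0009 -0.002   0.    ] dist 0.196
.5301,-.136,.195 d [-0.035  -0.2427  0.    ] r [0. 0. 0.] dist 0.196
.5387,-.3325,.195 d [-0.0352 -0.2433  0.    ] r [0. 0. 0.] dist 0.197
```

```bash
python3 -m inch '[{"dx":-0.0073,"dy":-0.0486,"dz":0.0,"rx":0.0,"ry":0.0,"rz":0.0},{"dx":-0.0147,"dy":-0.0972,"dz":0.0,"rx":0.0,"ry":0.0,"rz":0.0},{"dx":-0.022,"dy":-0.1458,"dz":0.0,"rx":0.0,"ry":0.0,"rz":0.0},{"dx":-0.0294,"dy":-0.1943,"dz":0.0,"rx":0.0,"ry":0.0,"rz":0.0},{"dx":-0.0367,"dy":-0.2429,"dz":0.0,"rx":0.0,"ry":0.0,"rz":0.0}]'|head -1
python3 -m inch '[{"dx":-0.0073,"dy":-0.0486,"dz":0.0,"rx":0.0,"ry":0.0,"rz":0.0},{"dx":-0.0147,"dy":-0.0972,"dz":0.0,"rx":0.0,"ry":0.0,"rz":0.0},{"dx":-0.022,"dy":-0.1458,"dz":0.0,"rx":0.0,"ry":0.0,"rz":0.0},{"dx":-0.0294,"dy":-0.1943,"dz":0.0,"rx":0.0,"ry":0.0,"rz":0.0},{"dx":-0.0367,"dy":-0.2429,"dz":0.0,"rx":0.0,"ry":0.0,"rz":0.0}]'|head -1
python3 -m inch '[{"dx":-0.0073,"dy":-0.0486,"dz":0.0,"rx":0.0,"ry":0.0,"rz":0.0},{"dx":-0.0147,"dy":-0.0972,"dz":0.0,"rx":0.0,"ry":0.0,"rz":0.0},{"dx":-0.022,"dy":-0.1458,"dz":0.0,"rx":0.0,"ry":0.0,"rz":0.0},{"dx":-0.0294,"dy":-0.1943,"dz":0.0,"rx":0.0,"ry":0.0,"rz":0.0},{"dx":-0.0367,"dy":-0.2429,"dz":0.0,"rx":0.0,"ry":0.0,"rz":0.0}]'|head -1
python3 -m inch '[{"dx":0.0,"dy":0.0,"dz":0.0,"rx":0.0,"ry":0.0,"rz":0.0},{"dx":0.0,"dy":0.0,"dz":0.0,"rx":0.0,"ry":0.0,"rz":0.0},{"dx":0.0,"dy":0.0,"dz":0.0,"rx":0.0,"ry":0.0,"rz":0.0}]'|head -2
python3 go.py .5387,-.3325,.025,1.471
```

```text
time: 13.1
time: 13.6
time: 14.1
time: 14.4
tool_pos: [0.5382, -0.3311, 0.1942]
t 14.4 pos [ 0.5382 -0.3311  0.1942] y-ang 1.4716 tilt [-0.0023  0.0023] w 0.13 gf 61.3 F [-0.  -0.2 -1.5] j [-0.67  0.1   1.63  0.    1.42 -2.14]
.5387,-.3325,.025,1.471 d [-0.0014 -0.0021  0.2115] r [ 0.0014 -0.0017  0.0004] dist 0.169
```

```bash
python3 -m inch '[{"dx":0.0,"dy":0.0,"dz":0.05,"rx":0.0,"ry":0.0,"rz":0.0},{"dx":0.0,"dy":0.0,"dz":0.1,"rx":0.0,"ry":0.0,"rz":0.0},{"dx":0.0,"dy":0.0,"dz":0.15,"rx":0.0,"ry":0.0,"rz":0.0},{"dx":0.0,"dy":0.0,"dz":0.19,"rx":0.0,"ry":0.0,"rz":0.0},{"dx":0.0,"dy":0.0,"dz":0.208,"rx":0.0,"ry":0.0,"rz":0.0}]'|head -2; python3 -m inch '[{"dx":0.0,"dy":0.0,"dz":0.0,"rx":0.0,"ry":0.0,"rz":0.0},{"dx":0.0,"dy":0.0,"dz":0.0,"rx":0.0,"ry":0.0,"rz":0.0},{"dx":0.0,"dy":0.0,"dz":0.0,"rx":0.0,"ry":0.0,"rz":0.0}]'
python3 -m inch '[{"dx":0.0,"dy":0.0,"dz":0.0025,"rx":0.0,"ry":0.0,"rz":0.0},{"dx":0.0,"dy":0.0,"dz":0.0025,"rx":0.0,"ry":0.0,"rz":0.0},{"dx":0.0,"dy":0.0,"dz":0.0025,"rx":0.0,"ry":0.0,"rz":0.0}]'; python3 -m inch '[{"dx":0.0,"dy":0.0,"dz":0.002,"rx":0.0,"ry":0.0,"rz":0.0},{"dx":0.0,"dy":0.0,"dz":0.002,"rx":0.0,"ry":0.0,"rz":0.0},{"dx":0.0,"dy":0.0,"dz":0.002,"rx":0.0,"ry":0.0,"rz":0.0}]'
```

```text
time: 14.9
tool_pos: [0.5365, -0.329, 0.025]
time: 15.2
tool_pos: [0.5405, -0.3335, 0.0325]
tool_rot: [0.002, 0.05, 0.999, -0.001]
contact_force: [0.0, -0.4, -1.9]
gripper_width: 0.127
grasp_force: 61.2
time: 15.5
tool_pos: [0.539, -0.3327, 0.0282]
tool_rot: [0.0, 0.05, 0.999, -0.0]
contact_force: [-0.7, -0.5, -1.6]
gripper_width: 0.129
grasp_force: 61.2
time: 15.8
tool_pos: [0.5387, -0.3324, 0.0257]
tool_rot: [-0.0, 0.05, 0.999, 0.0]
contact_force: [-0.5, 0.7, -1.1]
gripper_width: 0.131
grasp_force: 61.2
```

```bash
python3 -m inch '[{"dx":0.0,"dy":0.0,"dz":0.0025,"rx":0.0,"ry":0.0,"rz":0.0},{"dx":0.0,"dy":0.0,"dz":0.0035,"rx":0.0,"ry":0.0,"rz":0.0},{"dx":0.0,"dy":0.0,"dz":0.0035,"rx":0.0,"ry":0.0,"rz":0.0}]'; python3 -m inch '[{"dx":0.0,"dy":0.0,"dz":0.0015,"rx":0.0,"ry":0.0,"rz":0.0},{"dx":0.0,"dy":0.0,"dz":0.0015,"rx":0.0,"ry":0.0,"rz":0.0},{"dx":0.0,"dy":0.0,"dz":0.0015,"rx":0.0,"ry":0.0,"rz":0.0}]'
```

```text
time: 16.1
tool_pos: [0.5387, -0.3323, 0.0229]
tool_rot: [-0.0, 0.05, 0.999, 0.0]
contact_force: [-0.3, -0.5, -1.6]
gripper_width: 0.127
grasp_force: 61.3
time: 16.4
tool_pos: [0.539, -0.3326, 0.0225]
tool_rot: [0.0, 0.05, 0.999, -0.0]
contact_force: [-1.0, 0.6, 2.2]
gripper_width: 0.127
grasp_force: 62.0
```

```bash
python3 -m inch '[{"dx":0.0,"dy":0.0,"dz":0.0,"rx":0.0,"ry":0.0,"rz":0.0},{"dx":0.0,"dy":0.0,"dz":0.0,"rx":0.0,"ry":0.0,"rz":0.0},{"dx":0.0,"dy":0.0,"dz":0.0,"rx":0.0,"ry":0.0,"rz":0.0},{"dx":0.0,"dy":0.0,"dz":0.0,"rx":0.0,"ry":0.0,"rz":0.0}]' -0.2;  python3 -m inch '[{"dx":0.0,"dy":0.0,"dz":-0.05,"rx":0.0,"ry":0.0,"rz":0.0},{"dx":0.0,"dy":0.0,"dz":-0.1,"rx":0.0,"ry":0.0,"rz":0.0},{"dx":0.0,"dy":0.0,"dz":-0.16,"rx":0.0,"ry":0.0,"rz":0.0},{"dx":0.0,"dy":0.0,"dz":-0.16,"rx":0.0,"ry":0.0,"rz":0.0},{"dx":0.0,"dy":0.0,"dz":-0.16,"rx":0.0,"ry":0.0,"rz":0.0}]'|head -2;  python3 go.py .517,-.1225,.15,1.471 .495,.0875,.15 .4732,.2975,.15
```

```text
time: 16.8
tool_pos: [0.5388, -0.3324, 0.0219]
tool_rot: [0.0, 0.05, 0.999, -0.0]
contact_force: [-0.2, -0.5, 0.3]
gripper_width: 0.399
grasp_force: 0.0
time: 17.3
tool_pos: [0.5398, -0.3332, 0.1523]
t 17.3 pos [ 0.5398 -0.3332  0.1523] y-ang 1.471 tilt [ 0.0033 -0.0027] w 0.4 gf 0.0 F [-0.8  0.  -0.6] j [-0.67  0.13  1.66 -0.    1.34 -2.14]
.517,-.1225,.15,1.471 d [0.0546 0.2592 0.002 ] r [-0.0015  0.0024  0.    ] dist 0.212
.495,.0875,.15 d [0.0535 0.2585 0.    ] r [0. 0. 0.] dist 0.211
.4732,.2975,.15 d [0.0533 0.2585 0.    ] r [0. 0. 0.] dist 0.211
```

```bash
python3 -m inch '[{"dx":0.0107,"dy":0.0517,"dz":0.0,"rx":0.0,"ry":0.0,"rz":0.0},{"dx":0.0214,"dy":0.1034,"dz":0.0,"rx":0.0,"ry":0.0,"rz":0.0},{"dx":0.032,"dy":0.1551,"dz":0.0,"rx":0.0,"ry":0.0,"rz":0.0},{"dx":0.0427,"dy":0.2068,"dz":0.0,"rx":0.0,"ry":0.0,"rz":0.0},{"dx":0.0534,"dy":0.2585,"dz":0.0,"rx":0.0,"ry":0.0,"rz":0.0}]' 0.0|head -1
python3 -m inch '[{"dx":0.0107,"dy":0.0517,"dz":0.0,"rx":0.0,"ry":0.0,"rz":0.0},{"dx":0.0214,"dy":0.1034,"dz":0.0,"rx":0.0,"ry":0.0,"rz":0.0},{"dx":0.032,"dy":0.1551,"dz":0.0,"rx":0.0,"ry":0.0,"rz":0.0},{"dx":0.0427,"dy":0.2068,"dz":0.0,"rx":0.0,"ry":0.0,"rz":0.0},{"dx":0.0534,"dy":0.2585,"dz":0.0,"rx":0.0,"ry":0.0,"rz":0.0}]' 0.0|head -1
python3 -m inch '[{"dx":0.0107,"dy":0.0517,"dz":0.0,"rx":0.0,"ry":0.0,"rz":0.0},{"dx":0.0214,"dy":0.1034,"dz":0.0,"rx":0.0,"ry":0.0,"rz":0.0},{"dx":0.032,"dy":0.1551,"dz":0.0,"rx":0.0,"ry":0.0,"rz":0.0},{"dx":0.0427,"dy":0.2068,"dz":0.0,"rx":0.0,"ry":0.0,"rz":0.0},{"dx":0.0534,"dy":0.2585,"dz":0.0,"rx":0.0,"ry":0.0,"rz":0.0}]' 0.0|head -1
python3 -m inch '[{"dx":0.0,"dy":0.0,"dz":0.0,"rx":0.0,"ry":0.0,"rz":0.0},{"dx":0.0,"dy":0.0,"dz":0.0,"rx":0.0,"ry":0.0,"rz":0.0},{"dx":0.0,"dy":0.0,"dz":0.0,"rx":0.0,"ry":0.0,"rz":0.0}]'|head -1
python3 go.py .4732,.2975,.064,1.471
python3 - <<'E'
from h import *
im=np.hstack([cv2.resize(optics.grab_frame(c)[v-w:v+w,u-w:u+w,::-1],(400,400),interpolation=2) for c,u,v,w in(("top",398,188,45),("side",280,305,70))])
cv2.imwrite("pics/o1.png",np.clip(im*1.5,0,255).astype(np.uint8))
E
```

```text
time: 17.8
time: 18.3
time: 18.8
time: 19.1
t 19.1 pos [0.4724 0.2966 0.1484] y-ang 1.4704 tilt [-0.0024 -0.0015] w 0.499 gf 0.0 F [ 0.5 -0.9 -0.6] j [ 0.43 -0.04  1.85 -0.    1.34 -1.04]
.4732,.2975,.064,1.471 d [-0.0011  0.0014  0.1055] r [-0.0011 -0.0015 -0.0004] dist 0.084
```

View pics/o1.png

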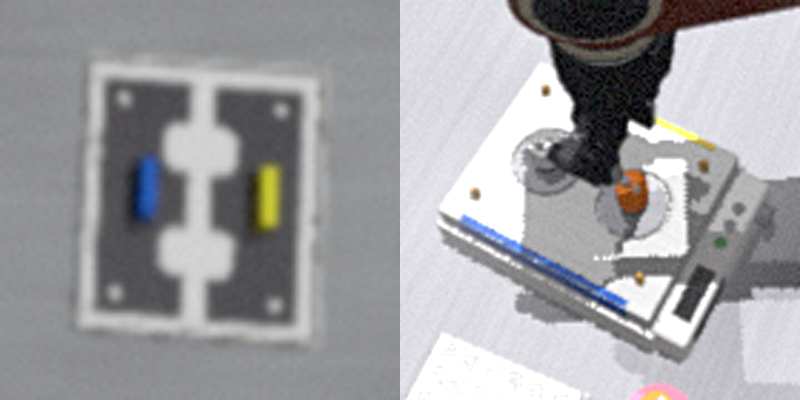

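Both plates lie flat and side by side in the tray (left crop, blue at (148,188), yellow at (268,196)). On the right, the gripper is over the orange cap at (632,190).

```bash
python3 -m inch '[{"dx":0.0,"dy":0.0005,"dz":0.05,"rx":0.0,"ry":0.0,"rz":0.0},{"dx":0.0,"dy":0.0005,"dz":0.09,"rx":0.0,"ry":0.0,"rz":0.0},{"dx":0.0,"dy":0.0005,"dz":0.104,"rx":0.0,"ry":0.0,"rz":0.0},{"dx":0.0,"dy":0.0005,"dz":0.104,"rx":0.0,"ry":0.0,"rz":0.0},{"dx":0.0,"dy":0.0005,"dz":0.104,"rx":0.0,"ry":0.0,"rz":0.0}]'; python3 -m inch '[{"dx":0.0,"dy":0.0,"dz":0.0,"rx":0.0,"ry":0.0,"rz":0.0},{"dx":0.0,"dy":0.0,"dz":0.0,"rx":0.0,"ry":0.0,"rz":0.0},{"dx":0.0,"dy":0.0,"dz":0.0,"rx":0.0,"ry":0.0,"rz":0.0},{"dx":0.0,"dy":0.0,"dz":0.0,"rx":0.0,"ry":0.0,"rz":0.0},{"dx":0.0,"dy":0.0,"dz":0.0,"rx":0.0,"ry":0.0,"rz":0.0}]' -1.0; python3 go.py
```

```text
time: 19.7
tool_pos: [0.4741, 0.298, 0.0681]
tool_rot: [0.001, 0.05, 0.999, 0.0]
contact_force: [0.6, 0.2, 0.7]
gripper_width: 0.5
grasp_force: 0.0
time: 20.2
tool_pos: [0.4749, 0.2986, 0.0694]
tool_rot: [0.002, 0.05, 0.999, 0.001]
contact_force: [0.1, -1.6, 7.4]
gripper_width: 0.283
grasp_force: 59.3
t 20.2 pos [0.4749 0.2986 0.0694] y-ang 1.4711 tilt [0.0041 0.0012] w 0.283 gf 59.3 F [ 0.1 -1.6  7.4] j [ 0.43  0.06  1.89 -0.    1.19 -1.04]
```

```bash
python3 -m inch '[{"dx":0.0,"dy":0.0,"dz":-0.02,"rx":0.0,"ry":0.0,"rz":0.0},{"dx":0.0,"dy":0.0,"dz":-0.06,"rx":0.0,"ry":0.0,"rz":0.0},{"dx":0.0,"dy":0.0,"dz":-0.11,"rx":0.0,"ry":0.0,"rz":0.0},{"dx":0.0,"dy":0.0,"dz":-0.16,"rx":0.0,"ry":0.0,"rz":0.0},{"dx":0.0,"dy":0.0,"dz":-0.16,"rx":0.0,"ry":0.0,"rz":0.0}]'|tail -2; python3 -m inch '[{"dx":0.0,"dy":0.0,"dz":0.0,"rx":0.0,"ry":0.0,"rz":0.0},{"dx":0.0,"dy":0.0,"dz":0.0,"rx":0.0,"ry":0.0,"rz":0.0}]'; python3 go.py .5627,.1442,.18,1.471 .6524,-.0098,.18
```

```text
gripper_width: 0.285
grasp_force: 59.2
time: 20.9
tool_pos: [0.472, 0.2976, 0.1932]
tool_rot: [-0.001, 0.05, 0.999, -0.001]
contact_force: [0.0, 0.2, -2.1]
gripper_width: 0.283
grasp_force: 59.2
t 20.9 pos [0.472  0.2976 0.1932] y-ang 1.4711 tilt [-0.0027 -0.0011] w 0.283 gf 59.2 F [ 0.   0.2 -2.1] j [ 0.43 -0.08  1.81  0.    1.42 -1.04]
.5627,.1442,.18,1.471 d [-0.1319 -0.1796  0.0164] r [-0.0009 -0.0017  0.0001] dist 0.179
.6524,-.0098,.18 d [-0.1307 -0.1804  0.    ] r [0. 0. 0.] dist 0.178
```

```bash
python3 -m inch '[{"dx":-0.033,"dy":-0.045,"dz":0.0,"rx":0.0,"ry":0.0,"rz":0.0},{"dx":-0.066,"dy":-0.09,"dz":0.0,"rx":0.0,"ry":0.0,"rz":0.0},{"dx":-0.099,"dy":-0.135,"dz":0.0,"rx":0.0,"ry":0.0,"rz":0.0},{"dx":-0.131,"dy":-0.18,"dz":0.0,"rx":0.0,"ry":0.0,"rz":0.0}]'|head -1
python3 -m inch '[{"dx":-0.033,"dy":-0.045,"dz":0.0,"rx":0.0,"ry":0.0,"rz":0.0},{"dx":-0.066,"dy":-0.09,"dz":0.0,"rx":0.0,"ry":0.0,"rz":0.0},{"dx":-0.099,"dy":-0.135,"dz":0.03,"rx":0.0,"ry":0.0,"rz":0.0},{"dx":-0.131,"dy":-0.18,"dz":0.08,"rx":0.0,"ry":0.0,"rz":0.0},{"dx":-0.131,"dy":-0.18,"dz":0.09,"rx":0.0,"ry":0.0,"rz":0.0}]'|head -1
python3 -m inch '[{"dx":0.0,"dy":0.0,"dz":0.0,"rx":0.0,"ry":0.0,"rz":0.0},{"dx":0.0,"dy":0.0,"dz":0.0,"rx":0.0,"ry":0.0,"rz":0.0},{"dx":0.0,"dy":0.0,"dz":0.0,"rx":0.0,"ry":0.0,"rz":0.0}]'|head -1
python3 go.py .6524,-.0098,.075,1.471
python3 - <<'E'
from h import *
F={c:optics.grab_frame(c) for c in CI}
for c in F: cv2.imwrite(f"pics/{c}3.png",F[c][:,:,::-1])
im=np.hstack([cv2.resize(F[c][v-w:v+w,u-w:u+w,::-1],(400,400),interpolation=2) for c,u,v,w in(("top",314,156,35),("side",278,185,30))])
cv2.imwrite("pics/o2.png",np.clip(im*1.5,0,255).astype(np.uint8))
E
```

```text
time: 21.3
time: 21.8
time: 22.1
t 22.1 pos [ 0.6533 -0.008   0.1241] y-ang 1.4727 tilt [0.0017 0.0001] w 0.286 gf 59.3 F [ 0.7 -0.6 -0.7] j [-0.13  0.2   1.64  0.    1.3  -1.6 ]
.6524,-.0098,.075,1.471 d [ 0.001  -0.0024  0.0614] r [0.0002 0.0011 0.0011] dist 0.049
```

View pics/o2.png

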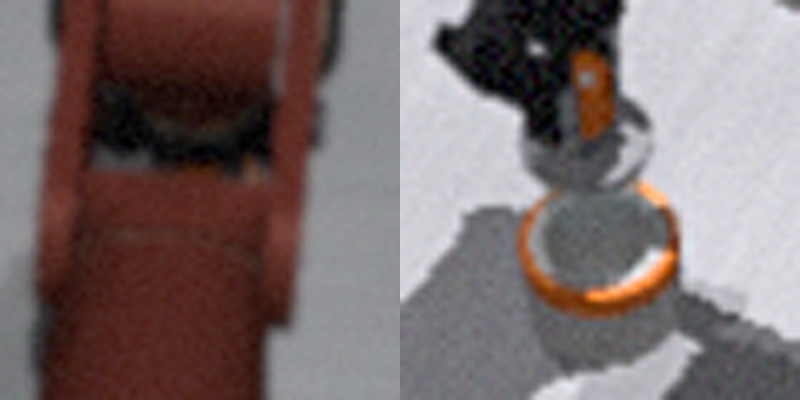

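```bash
python3 - <<'E'
from m import *
for dx in (0,-.002,-.004):
  for dy in (0,.002):
    P=proj("side",cyl((.6533+dx,-.008+dy,.111),.054,.005)); b=[P[:,0].min(),P[:,0].max(),P[:,1].min(),P[:,1].max()]
    print(dx,dy,np.round([400+(b[0]-248)*6.667,400+(b[1]-248)*6.667,(b[2]-155)*6.667,(b[3]-155)*6.667],0))
P=proj("side",cyl((.6514,-.0098,.043),.068,.010)); b=[P[:,0].min(),P[:,0].max(),P[:,1].min(),P[:,1].max()]
print("collar",np.round([400+(b[0]-248)*6.667,400+(b[1]-248)*6.667,(b[2]-155)*6.667,(b[3]-155)*6.667],0))
E
```

```text
0 0 [509. 643.  85. 192.]
0 0.002 [507. 641.  88. 195.]
-0.002 0 [514. 648.  86. 193.]
-0.002 0.002 [512. 646.  90. 197.]
-0.004 0 [518. 652.  88. 195.]
-0.004 0.002 [516. 650.  91. 198.]
collar [516. 677. 176. 313.]
```

The side crop shows the vessel upright above the orange stand: flange centre at col 588, collar at 600. Compared with the model, the vessel sits about 3 mm towards -x of the TCP, so I'm shifting for that.

```bash
python3 -m inch '[{"dx":-0.0014,"dy":-0.002,"dz":0.02,"rx":0.0,"ry":0.0,"rz":0.0},{"dx":-0.0014,"dy":-0.002,"dz":0.045,"rx":0.0,"ry":0.0,"rz":0.0},{"dx":-0.0014,"dy":-0.002,"dz":0.06,"rx":0.0,"ry":0.0,"rz":0.0},{"dx":-0.0014,"dy":-0.002,"dz":0.06,"rx":0.0,"ry":0.0,"rz":0.0},{"dx":-0.0014,"dy":-0.002,"dz":0.06,"rx":0.0,"ry":0.0,"rz":0.0}]'; python3 -m inch '[{"dx":0.0,"dy":0.0,"dz":0.005,"rx":0.0,"ry":0.0,"rz":0.0},{"dx":0.0,"dy":0.0,"dz":0.01,"rx":0.0,"ry":0.0,"rz":0.0},{"dx":0.0,"dy":0.0,"dz":0.01,"rx":0.0,"ry":0.0,"rz":0.0},{"dx":0.0,"dy":0.0,"dz":0.01,"rx":0.0,"ry":0.0,"rz":0.0}]'
```

```text
time: 22.7
tool_pos: [0.6537, -0.011, 0.0745]
tool_rot: [-0.0, 0.05, 0.999, 0.0]
contact_force: [-0.1, -1.3, -1.6]
gripper_width: 0.284
grasp_force: 59.4
time: 23.1
tool_pos: [0.6538, -0.0111, 0.0667]
tool_rot: [-0.0, 0.05, 0.999, 0.0]
contact_force: [0.6, 0.8, -1.8]
gripper_width: 0.281
grasp_force: 59.4
```

```bash
python3 -m inch '[{"dx":0.0,"dy":0.0015,"dz":0.003,"rx":0.0,"ry":0.0,"rz":0.0},{"dx":0.0,"dy":0.0015,"dz":0.003,"rx":0.0,"ry":0.0,"rz":0.0},{"dx":0.0,"dy":0.0015,"dz":0.003,"rx":0.0,"ry":0.0,"rz":0.0}]'; python3 -m inch '[{"dx":0.0,"dy":0.0,"dz":0.002,"rx":0.0,"ry":0.0,"rz":0.0},{"dx":0.0,"dy":0.0,"dz":0.002,"rx":0.0,"ry":0.0,"rz":0.0},{"dx":0.0,"dy":0.0,"dz":0.002,"rx":0.0,"ry":0.0,"rz":0.0}]'
```

```text
time: 23.4
tool_pos: [0.654, -0.0098, 0.0643]
tool_rot: [-0.0, 0.05, 0.999, 0.0]
contact_force: [-0.3, 0.9, -1.3]
gripper_width: 0.282
grasp_force: 59.4
time: 23.7
tool_pos: [0.6543, -0.01, 0.0634]
tool_rot: [0.0, 0.05, 0.999, -0.0]
contact_force: [-1.7, -0.2, 3.2]
gripper_width: 0.284
grasp_force: 60.0
```

```bash
python3 -m inch '[{"dx":0.0,"dy":0.0,"dz":0.0,"rx":0.0,"ry":0.0,"rz":0.0},{"dx":0.0,"dy":0.0,"dz":0.0,"rx":0.0,"ry":0.0,"rz":0.0},{"dx":0.0,"dy":0.0,"dz":0.0,"rx":0.0,"ry":0.0,"rz":0.0},{"dx":0.0,"dy":0.0,"dz":0.0,"rx":0.0,"ry":0.0,"rz":0.0}]' 0.0;  python3 -m inch '[{"dx":0.0,"dy":0.0,"dz":-0.04,"rx":0.0,"ry":0.0,"rz":0.0},{"dx":0.0,"dy":0.0,"dz":-0.08,"rx":0.0,"ry":0.0,"rz":0.0},{"dx":0.0,"dy":0.0,"dz":-0.1,"rx":0.0,"ry":0.0,"rz":0.0},{"dx":0.0,"dy":0.0,"dz":-0.1,"rx":0.0,"ry":0.0,"rz":0.0}]'|head -2;  python3 go.py .444,-.0215,.14,1.471
```

```text
time: 24.1
tool_pos: [0.6541, -0.0099, 0.0626]
tool_rot: [-0.0, 0.05, 0.999, -0.0]
contact_force: [-0.3, -0.6, -0.8]
gripper_width: 0.497
grasp_force: 0.0
time: 24.5
tool_pos: [0.6562, -0.0102, 0.1464]
t 24.5 pos [ 0.6562 -0.0102  0.1464] y-ang 1.471 tilt [ 0.0064 -0.0008] w 0.497 gf 0.0 F [0.6 0.3 0.2] j [-0.13  0.18  1.62  0.    1.34 -1.6 ]
.444,-.0215,.14,1.471 d [ 0.2625 -0.0405  0.0063] r [-0.0001  0.0043 -0.    ] dist 0.213
```

```bash
python3 -m inch '[{"dx":0.06,"dy":-0.009,"dz":0.0,"rx":0.0,"ry":0.0,"rz":0.0},{"dx":0.12,"dy":-0.018,"dz":0.0,"rx":0.0,"ry":0.0,"rz":0.0},{"dx":0.18,"dy":-0.028,"dz":0.0,"rx":0.0,"ry":0.0,"rz":0.0},{"dx":0.24,"dy":-0.037,"dz":0.0,"rx":0.0,"ry":0.0,"rz":0.0},{"dx":0.26,"dy":-0.0407,"dz":0.0,"rx":0.0,"ry":0.0,"rz":0.0}]'|head -1
python3 -m inch '[{"dx":0.0,"dy":0.0,"dz":0.02,"rx":0.0,"ry":0.0,"rz":0.0},{"dx":0.0,"dy":0.0,"dz":0.04,"rx":0.0,"ry":0.0,"rz":0.0},{"dx":0.0,"dy":0.0,"dz":0.04,"rx":0.0,"ry":0.0,"rz":0.0},{"dx":0.0,"dy":0.0,"dz":0.04,"rx":0.0,"ry":0.0,"rz":0.0}]'|head -1
python3 go.py .444,-.0215,.0634,1.471
python3 - <<'E'
from m import *
F={c:optics.grab_frame(c) for c in CI}
for c in F: cv2.imwrite(f"pics/{c}4.png",F[c][:,:,::-1])
im=np.hstack([cv2.resize(F[c][v-w:v+w,u-w:u+w,::-1],(400,400),interpolation=2) for c,u,v,w in(("side",278,190,30),("side",350,200,30))])
cv2.imwrite("pics/g1.png",np.clip(im*1.5,0,255).astype(np.uint8))
for n in("vessel_orange_mid","vessel_green_mid"): print([(np.round(b["bbox"],1),round(b["confidence"],2)) for b in nets.boxes_of("side",n)[:3]])
E
```

```text
time: 25.0
time: 25.4
t 25.4 pos [ 0.4429 -0.0214  0.1095] y-ang 1.471 tilt [-0.0027  0.0006] w 0.5 gf 0.0 F [ 0.  -0.   0.6] j [-0.22 -0.29  2.14  0.    1.3  -1.69]
.444,-.0215,.0634,1.471 d [-0.0015 -0.      0.0576] r [ 0.0002 -0.0018 -0.    ] dist 0.046
[(array([277.4, 188.7,  23.7,  20.7]), 0.78), (array([301.1, 384.4,  25.1,  25.1]), 0.77), (array([277.9, 197.3,  21.4,  28.4]), 0.47)]
[(array([348.1, 205.6,  18. ,  21.1]), 0.7), (array([342.7, 150.9,  74.2,  51.3]), 0.58)]
```

View pics/g1.png

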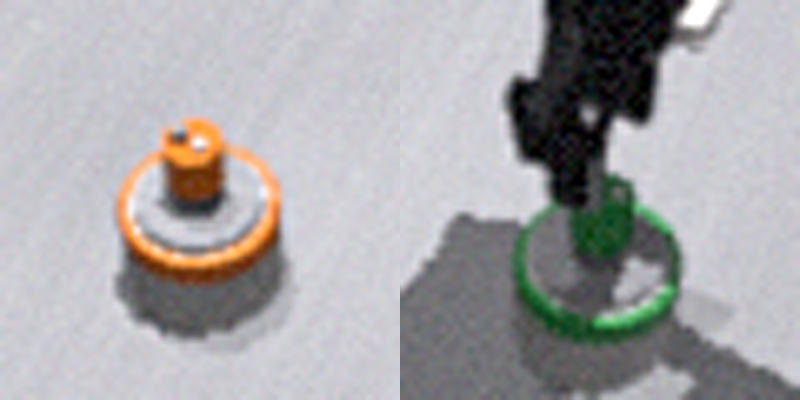

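The left crop shows the orange vessel seated, its flange centred in the collar at col 200. The right crop shows the gripper over the green cap at (603,218).

```bash
python3 -m inch '[{"dx":-0.0005,"dy":0.0,"dz":0.03,"rx":0.0,"ry":0.0,"rz":0.0},{"dx":-0.0005,"dy":0.0,"dz":0.057,"rx":0.0,"ry":0.0,"rz":0.0},{"dx":-0.0005,"dy":0.0,"dz":0.057,"rx":0.0,"ry":0.0,"rz":0.0},{"dx":-0.0005,"dy":0.0,"dz":0.057,"rx":0.0,"ry":0.0,"rz":0.0},{"dx":-0.0005,"dy":0.0,"dz":0.057,"rx":0.0,"ry":0.0,"rz":0.0}]'; python3 -m inch '[{"dx":0.0,"dy":0.0,"dz":0.0,"rx":0.0,"ry":0.0,"rz":0.0},{"dx":0.0,"dy":0.0,"dz":0.0,"rx":0.0,"ry":0.0,"rz":0.0},{"dx":0.0,"dy":0.0,"dz":0.0,"rx":0.0,"ry":0.0,"rz":0.0},{"dx":0.0,"dy":0.0,"dz":0.0,"rx":0.0,"ry":0.0,"rz":0.0},{"dx":0.0,"dy":0.0,"dz":0.0,"rx":0.0,"ry":0.0,"rz":0.0}]' -1.0; python3 go.py; python3 -m inch '[{"dx":0.0,"dy":0.0,"dz":-0.02,"rx":0.0,"ry":0.0,"rz":0.0},{"dx":0.0,"dy":0.0,"dz":-0.06,"rx":0.0,"ry":0.0,"rz":0.0},{"dx":0.0,"dy":0.0,"dz":-0.11,"rx":0.0,"ry":0.0,"rz":0.0},{"dx":0.0,"dy":0.0,"dz":-0.15,"rx":0.0,"ry":0.0,"rz":0.0},{"dx":0.0,"dy":0.0,"dz":-0.15,"rx":0.0,"ry":0.0,"rz":0.0}]'|tail -2; python3 -m inch '[{"dx":0.0,"dy":0.0,"dz":0.0,"rx":0.0,"ry":0.0,"rz":0.0},{"dx":0.0,"dy":0.0,"dz":0.0,"rx":0.0,"ry":0.0,"rz":0.0},{"dx":0.0,"dy":0.0,"dz":0.0,"rx":0.0,"ry":0.0,"rz":0.0}]'; python3 go.py .4595,.1385,.185,1.471 .4749,.2986,.185
```

```text
time: 26.1
tool_pos: [0.4454, -0.0219, 0.0667]
tool_rot: [0.001, 0.05, 0.999, -0.0]
contact_force: [0.3, -0.0, 0.1]
gripper_width: 0.498
grasp_force: 0.0
time: 26.6
tool_pos: [0.4455, -0.0219, 0.0669]
tool_rot: [0.001, 0.05, 0.999, -0.0]
contact_force: [-2.1, 0.8, 6.2]
gripper_width: 0.281
grasp_force: 59.0
t 26.6 pos [ 0.4455 -0.0219  0.0669] y-ang 1.471 tilt [ 0.0027 -0.0007] w 0.281 gf 59.0 F [-2.1  0.8  6.2] j [-0.22 -0.23  2.16 -0.    1.2  -1.69]
gripper_width: 0.283
grasp_force: 59.6
time: 27.4
tool_pos: [0.443, -0.0213, 0.1828]
tool_rot: [-0.002, 0.05, 0.999, 0.0]
contact_force: [-0.5, -0.5, -1.4]
gripper_width: 0.279
grasp_force: 59.6
t 27.4 pos [ 0.443  -0.0213  0.1828] y-ang 1.471 tilt [-0.004   0.0009] w 0.279 gf 59.6 F [-0.5 -0.5 -1.4] j [-0.22 -0.37  2.07 -0.    1.45 -1.69]
.4595,.1385,.185,1.471 d [-0.0006  0.2009 -0.0027] r [ 0.0003 -0.0027  0.    ] dist 0.161
.4749,.2986,.185 d [0.0008 0.201  0.    ] r [0. 0. 0.] dist 0.161
```

```bash
python3 -m inch '[{"dx":0.0,"dy":0.05,"dz":0.0,"rx":0.0,"ry":0.0,"rz":0.0},{"dx":0.0,"dy":0.1,"dz":0.0,"rx":0.0,"ry":0.0,"rz":0.0},{"dx":0.0,"dy":0.15,"dz":0.0,"rx":0.0,"ry":0.0,"rz":0.0},{"dx":0.0,"dy":0.2,"dz":0.0,"rx":0.0,"ry":0.0,"rz":0.0}]'|head -1
python3 -m inch '[{"dx":0.0,"dy":0.05,"dz":0.0,"rx":0.0,"ry":0.0,"rz":0.0},{"dx":0.0,"dy":0.1,"dz":0.0,"rx":0.0,"ry":0.0,"rz":0.0},{"dx":0.0,"dy":0.15,"dz":0.0,"rx":0.0,"ry":0.0,"rz":0.0},{"dx":0.0,"dy":0.2,"dz":0.0,"rx":0.0,"ry":0.0,"rz":0.0},{"dx":0.0,"dy":0.2,"dz":0.0,"rx":0.0,"ry":0.0,"rz":0.0}]'|head -1
python3 -m inch '[{"dx":0.0,"dy":0.0,"dz":0.0,"rx":0.0,"ry":0.0,"rz":0.0},{"dx":0.0,"dy":0.0,"dz":0.03,"rx":0.0,"ry":0.0,"rz":0.0},{"dx":0.0,"dy":0.0,"dz":0.055,"rx":0.0,"ry":0.0,"rz":0.0},{"dx":0.0,"dy":0.0,"dz":0.055,"rx":0.0,"ry":0.0,"rz":0.0},{"dx":0.0,"dy":0.0,"dz":0.055,"rx":0.0,"ry":0.0,"rz":0.0}]'|head -1
python3 -m inch '[{"dx":0.0,"dy":0.0,"dz":0.0,"rx":0.0,"ry":0.0,"rz":0.0},{"dx":0.0,"dy":0.0,"dz":0.0,"rx":0.0,"ry":0.0,"rz":0.0}]'|head -1
python3 go.py .476,.2986,.085,1.471
```

```text
time: 27.8
time: 28.3
time: 28.8
time: 29.0
t 29.0 pos [0.477  0.2969 0.1427] y-ang 1.4706 tilt [0.0023 0.001 ] w 0.28 gf 59.9 F [-0.1  0.6 -2.1] j [ 0.42 -0.03  1.85 -0.    1.32 -1.05]
.476,.2986,.085,1.471 d [0.0016 0.0019 0.0721] r [ 0.0008  0.0015 -0.0003] dist 0.058
```

```bash
python3 -m inch '[{"dx":0.0014,"dy":0.002,"dz":0.01,"rx":0.0,"ry":0.0,"rz":0.0},{"dx":0.0014,"dy":0.002,"dz":0.02,"rx":0.0,"ry":0.0,"rz":0.0},{"dx":0.0014,"dy":0.002,"dz":0.02,"rx":0.0,"ry":0.0,"rz":0.0},{"dx":0.0014,"dy":0.002,"dz":0.02,"rx":0.0,"ry":0.0,"rz":0.0},{"dx":0.0014,"dy":0.002,"dz":0.02,"rx":0.0,"ry":0.0,"rz":0.0}]'|head -1
python3 go.py .476,.2986,.085,1.471
python3 - <<'E'
from m import *
F={c:optics.grab_frame(c) for c in CI}
for c in F: cv2.imwrite(f"pics/{c}5.png",F[c][:,:,::-1])
im=np.hstack([cv2.resize(F[c][v-w:v+w,u-w:u+w,::-1],(400,400),interpolation=2) for c,u,v,w in(("side",290,295,35),("top",222,205,45))])
cv2.imwrite("pics/g2.png",np.clip(im*1.5,0,255).astype(np.uint8))
E
```

```text
time: 29.5
t 29.5 pos [0.4752 0.2985 0.1252] y-ang 1.4711 tilt [ 0.0001 -0.    ] w 0.281 gf 59.9 F [ 0.3  0.2 -1.3] j [ 0.43 -0.01  1.86 -0.    1.29 -1.04]
.476,.2986,.085,1.471 d [-0.0009  0.0002  0.0502] r [-0.      0.      0.0001] dist 0.04
```

View pics/g2.png

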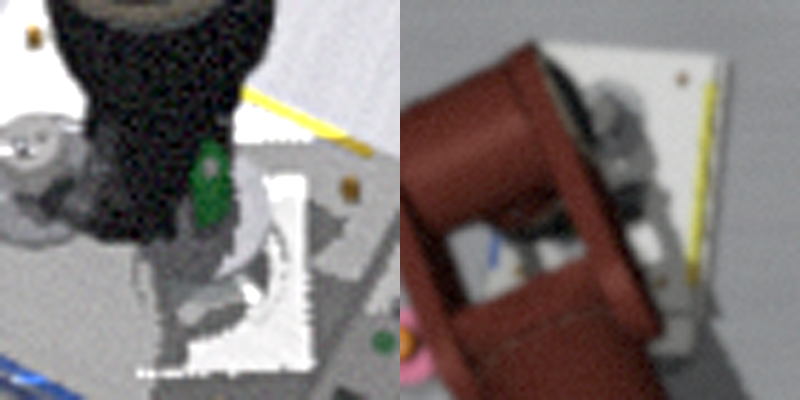

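The side crop shows the green vessel upright above the empty near well, with the counterbore at about (215,300) just below it. I'll lower it, watching the force.

```bash
python3 -m inch '[{"dx":-0.0008,"dy":0.0,"dz":0.015,"rx":0.0,"ry":0.0,"rz":0.0},{"dx":-0.0008,"dy":0.0,"dz":0.03,"rx":0.0,"ry":0.0,"rz":0.0},{"dx":-0.0008,"dy":0.0,"dz":0.045,"rx":0.0,"ry":0.0,"rz":0.0},{"dx":-0.0008,"dy":0.0,"dz":0.051,"rx":0.0,"ry":0.0,"rz":0.0},{"dx":-0.0008,"dy":0.0,"dz":0.051,"rx":0.0,"ry":0.0,"rz":0.0}]'; python3 -m inch '[{"dx":0.0,"dy":0.0,"dz":0.004,"rx":0.0,"ry":0.0,"rz":0.0},{"dx":0.0,"dy":0.0,"dz":0.008,"rx":0.0,"ry":0.0,"rz":0.0},{"dx":0.0,"dy":0.0,"dz":0.008,"rx":0.0,"ry":0.0,"rz":0.0},{"dx":0.0,"dy":0.0,"dz":0.008,"rx":0.0,"ry":0.0,"rz":0.0}]'
```

```text
time: 30.1
tool_pos: [0.4747, 0.2979, 0.0824]
tool_rot: [-0.001, 0.05, 0.999, -0.001]
contact_force: [0.3, 0.2, -1.6]
gripper_width: 0.278
grasp_force: 60.0
time: 30.5
tool_pos: [0.476, 0.2985, 0.0782]
tool_rot: [0.0, 0.05, 0.999, 0.0]
contact_force: [-0.2, 1.1, -1.8]
gripper_width: 0.277
grasp_force: 60.0
```

```bash
python3 -m inch '[{"dx":0.0,"dy":0.0,"dz":0.003,"rx":0.0,"ry":0.0,"rz":0.0},{"dx":0.0,"dy":0.0,"dz":0.005,"rx":0.0,"ry":0.0,"rz":0.0},{"dx":0.0,"dy":0.0,"dz":0.005,"rx":0.0,"ry":0.0,"rz":0.0},{"dx":0.0,"dy":0.0,"dz":0.005,"rx":0.0,"ry":0.0,"rz":0.0}]'; python3 -m inch '[{"dx":0.0,"dy":0.0,"dz":0.0025,"rx":0.0,"ry":0.0,"rz":0.0},{"dx":0.0,"dy":0.0,"dz":0.0025,"rx":0.0,"ry":0.0,"rz":0.0},{"dx":0.0,"dy":0.0,"dz":0.0025,"rx":0.0,"ry":0.0,"rz":0.0}]'
```

```text
time: 30.9
tool_pos: [0.4758, 0.2984, 0.0739]
tool_rot: [-0.0, 0.05, 0.999, -0.0]
contact_force: [-0.2, 0.2, -1.9]
gripper_width: 0.281
grasp_force: 60.0
time: 31.2
tool_pos: [0.4761, 0.2986, 0.0729]
tool_rot: [0.0, 0.05, 0.999, 0.0]
contact_force: [-3.0, -0.2, 6.3]
gripper_width: 0.278
grasp_force: 60.7
```

```bash
python3 -m inch '[{"dx":0.0,"dy":0.0,"dz":0.0,"rx":0.0,"ry":0.0,"rz":0.0},{"dx":0.0,"dy":0.0,"dz":0.0,"rx":0.0,"ry":0.0,"rz":0.0},{"dx":0.0,"dy":0.0,"dz":0.0,"rx":0.0,"ry":0.0,"rz":0.0},{"dx":0.0,"dy":0.0,"dz":0.0,"rx":0.0,"ry":0.0,"rz":0.0}]' 0.0;  python3 -m inch '[{"dx":0.0,"dy":0.0,"dz":-0.04,"rx":0.0,"ry":0.0,"rz":0.0},{"dx":0.0,"dy":0.0,"dz":-0.08,"rx":0.0,"ry":0.0,"rz":0.0},{"dx":0.0,"dy":0.0,"dz":-0.1,"rx":0.0,"ry":0.0,"rz":0.0},{"dx":0.0,"dy":0.0,"dz":-0.1,"rx":0.0,"ry":0.0,"rz":0.0},{"dx":0.0,"dy":0.0,"dz":-0.1,"rx":0.0,"ry":0.0,"rz":0.0}]'|head -2;  python3 go.py .5,.118,.15,1.471 .524,-.0629,.15 .5479,-.2435,.15
```

```text
time: 31.6
tool_pos: [0.4758, 0.2984, 0.0717]
tool_rot: [-0.0, 0.05, 0.999, -0.0]
contact_force: [0.7, -0.5, -0.1]
gripper_width: 0.503
grasp_force: 0.0
time: 32.1
tool_pos: [0.4755, 0.2982, 0.1511]
t 32.1 pos [0.4755 0.2982 0.1511] y-ang 1.471 tilt [-0.0007 -0.0004] w 0.504 gf 0.0 F [-1.2 -0.5 -0.4] j [ 0.43 -0.03  1.84 -0.    1.34 -1.04]
.5,.118,.15,1.471 d [-0.053  -0.2211  0.0014] r [-0.0003 -0.0005 -0.    ] dist 0.182
.524,-.0629,.15 d [-0.0524 -0.222   0.    ] r [0. 0. 0.] dist 0.182
.5479,-.2435,.15 d [-0.0522 -0.2217  0.    ] r [0. 0. 0.] dist 0.182
```

```bash
python3 -m inch '[{"dx":-0.013,"dy":-0.0555,"dz":0.0,"rx":0.0,"ry":0.0,"rz":0.0},{"dx":-0.026,"dy":-0.111,"dz":0.0,"rx":0.0,"ry":0.0,"rz":0.0},{"dx":-0.0395,"dy":-0.1665,"dz":0.0,"rx":0.0,"ry":0.0,"rz":0.0},{"dx":-0.0525,"dy":-0.2217,"dz":0.0,"rx":0.0,"ry":0.0,"rz":0.0}]' -0.2|head -1
python3 -m inch '[{"dx":-0.013,"dy":-0.0555,"dz":0.0,"rx":0.0,"ry":0.0,"rz":0.0},{"dx":-0.026,"dy":-0.111,"dz":0.0,"rx":0.0,"ry":0.0,"rz":0.0},{"dx":-0.0395,"dy":-0.1665,"dz":0.0,"rx":0.0,"ry":0.0,"rz":0.0},{"dx":-0.0525,"dy":-0.2217,"dz":0.0,"rx":0.0,"ry":0.0,"rz":0.0}]' -0.2|head -1
python3 -m inch '[{"dx":-0.013,"dy":-0.0555,"dz":0.0,"rx":0.0,"ry":0.0,"rz":0.0},{"dx":-0.026,"dy":-0.111,"dz":0.0,"rx":0.0,"ry":0.0,"rz":0.0},{"dx":-0.0395,"dy":-0.1665,"dz":0.0,"rx":0.0,"ry":0.0,"rz":0.0},{"dx":-0.0525,"dy":-0.2217,"dz":0.0,"rx":0.0,"ry":0.0,"rz":0.0},{"dx":-0.0525,"dy":-0.2217,"dz":0.0,"rx":0.0,"ry":0.0,"rz":0.0}]' -0.2|head -1
python3 -m inch '[{"dx":0.0,"dy":0.0,"dz":0.04,"rx":0.0,"ry":0.0,"rz":0.0},{"dx":0.0,"dy":0.0,"dz":0.08,"rx":0.0,"ry":0.0,"rz":0.0},{"dx":0.0,"dy":0.0,"dz":0.08,"rx":0.0,"ry":0.0,"rz":0.0},{"dx":0.0,"dy":0.0,"dz":0.08,"rx":0.0,"ry":0.0,"rz":0.0},{"dx":0.0,"dy":0.0,"dz":0.08,"rx":0.0,"ry":0.0,"rz":0.0}]'|head -1
python3 go.py .5479,-.2435,.0188,1.471
python3 - <<'E'
from m import *
F={c:optics.grab_frame(c) for c in CI}
im=np.hstack([cv2.resize(F[c][v-w:v+w,u-w:u+w,::-1],(400,400),interpolation=2) for c,u,v,w in(("top",222,205,45),("side",290,300,50))])
cv2.imwrite("pics/st3.png",np.clip(im*1.4,0,255).astype(np.uint8))
E
```

```text
time: 32.5
time: 32.9
time: 33.4
time: 33.9
t 33.9 pos [ 0.549  -0.2436  0.0893] y-ang 1.4715 tilt [ 0.0017 -0.0009] w 0.397 gf 0.0 F [0.1 0.6 0.6] j [-0.54  0.12  1.79  0.    1.23 -2.01]
.5479,-.2435,.0188,1.471 d [0.0015 0.     0.0881] r [-0.0005  0.0012  0.0003] dist 0.071
```

View pics/st3.png

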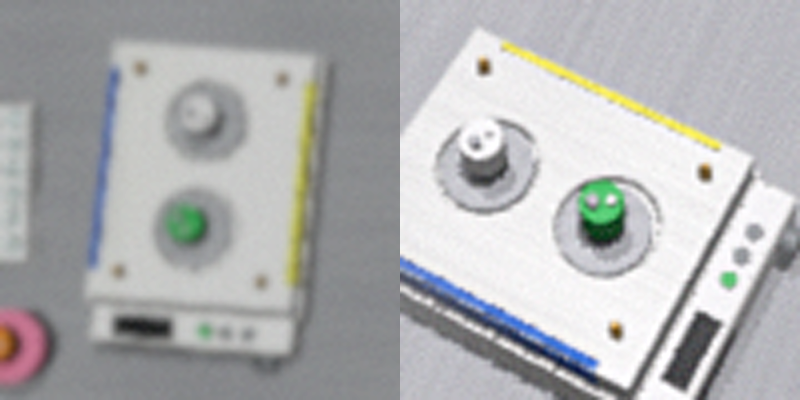

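Both vessels sit in their wells and the dowels are clear. Green is at (185,222) in the top crop and (603,225) in the side crop. Next I regrasp the blue plate.

```bash
python3 -m inch '[{"dx":0.001,"dy":0.0,"dz":0.04,"rx":0.0,"ry":0.0,"rz":0.0},{"dx":0.001,"dy":0.0,"dz":0.075,"rx":0.0,"ry":0.0,"rz":0.0},{"dx":0.001,"dy":0.0,"dz":0.087,"rx":0.0,"ry":0.0,"rz":0.0},{"dx":0.001,"dy":0.0,"dz":0.087,"rx":0.0,"ry":0.0,"rz":0.0},{"dx":0.001,"dy":0.0,"dz":0.087,"rx":0.0,"ry":0.0,"rz":0.0}]'|head -2;python3 -m inch '[{"dx":0.0,"dy":0.0,"dz":0.0,"rx":0.0,"ry":0.0,"rz":0.0},{"dx":0.0,"dy":0.0,"dz":0.0,"rx":0.0,"ry":0.0,"rz":0.0},{"dx":0.0,"dy":0.0,"dz":0.0,"rx":0.0,"ry":0.0,"rz":0.0}]'|head -2; python3 go.py .5479,-.2435,.0188,1.471
```

```text
time: 34.5
tool_pos: [0.5485, -0.2441, 0.02]
time: 34.8
tool_pos: [0.548, -0.2439, 0.0195]
t 34.8 pos [ 0.548  -0.2439  0.0195] y-ang 1.471 tilt [ 0.0016 -0.0009] w 0.404 gf 0.0 F [-0.3 -0.2  0.1] j [-0.54  0.21  1.82  0.    1.11 -2.01]
.5479,-.2435,.0188,1.471 d [0.0002 0.0004 0.0008] r [-0.0005  0.0011 -0.    ] dist 0.001
```

```bash
python3 -m inch '[{"dx":0.0,"dy":0.0,"dz":0.0,"rx":0.0,"ry":0.0,"rz":0.0},{"dx":0.0,"dy":0.0,"dz":0.0,"rx":0.0,"ry":0.0,"rz":0.0},{"dx":0.0,"dy":0.0,"dz":0.0,"rx":0.0,"ry":0.0,"rz":0.0},{"dx":0.0,"dy":0.0,"dz":0.0,"rx":0.0,"ry":0.0,"rz":0.0},{"dx":0.0,"dy":0.0,"dz":0.0,"rx":0.0,"ry":0.0,"rz":0.0}]' -1.0; python3 go.py; python3 -m inch '[{"dx":0.0,"dy":0.0,"dz":-0.03,"rx":0.0,"ry":0.0,"rz":0.0},{"dx":0.0,"dy":0.0,"dz":-0.08,"rx":0.0,"ry":0.0,"rz":0.0},{"dx":0.0,"dy":0.0,"dz":-0.13,"rx":0.0,"ry":0.0,"rz":0.0},{"dx":0.0,"dy":0.0,"dz":-0.18,"rx":0.0,"ry":0.0,"rz":0.0},{"dx":0.0,"dy":0.0,"dz":-0.22,"rx":0.0,"ry":0.0,"rz":0.0}]'|tail -2;python3 -m inch '[{"dx":0.0,"dy":0.0,"dz":0.0,"rx":0.0,"ry":0.0,"rz":0.0},{"dx":0.0,"dy":0.0,"dz":0.0,"rx":0.0,"ry":0.0,"rz":0.0},{"dx":0.0,"dy":0.0,"dz":0.0,"rx":0.0,"ry":0.0,"rz":0.0}]'|tail -2; python3 go.py .5377,-.0524,.195,1.471 .5276,.139,.195 .5174,.3299,.195
```

```text
time: 35.3
tool_pos: [0.5477, -0.2437, 0.0188]
tool_rot: [0.0, 0.05, 0.999, -0.0]
contact_force: [0.4, 0.8, 4.3]
gripper_width: 0.129
grasp_force: 60.6
t 35.3 pos [ 0.5477 -0.2437  0.0188] y-ang 1.471 tilt [ 0.0006 -0.0004] w 0.129 gf 60.6 F [0.4 0.8 4.3] j [-0.54  0.21  1.82 -0.    1.11 -2.01]
gripper_width: 0.13
grasp_force: 59.8
gripper_width: 0.13
grasp_force: 60.0
t 36.1 pos [ 0.5459 -0.2426  0.1909] y-ang 1.471 tilt [-0.0046  0.0028] w 0.13 gf 60.0 F [ 0.1 -0.2 -2.4] j [-0.54  0.02  1.72 -0.    1.41 -2.01]
.5377,-.0524,.195,1.471 d [ 0.0339  0.2356 -0.0044] r [ 0.0015 -0.0032 -0.    ] dist 0.19
.5276,.139,.195 d [0.0364 0.2368 0.    ] r [0. 0. 0.] dist 0.192
.5174,.3299,.195 d [0.0365 0.2362 0.    ] r [0. 0. 0.] dist 0.191
```

```bash
python3 -m inch '[{"dx":0.0073,"dy":0.0472,"dz":0.0,"rx":0.0,"ry":0.0,"rz":0.0},{"dx":0.0146,"dy":0.0944,"dz":0.0,"rx":0.0,"ry":0.0,"rz":0.0},{"dx":0.0219,"dy":0.1416,"dz":0.0,"rx":0.0,"ry":0.0,"rz":0.0},{"dx":0.0292,"dy":0.189,"dz":0.0,"rx":0.0,"ry":0.0,"rz":0.0},{"dx":0.0365,"dy":0.2363,"dz":0.0,"rx":0.0,"ry":0.0,"rz":0.0}]'|head -1
python3 -m inch '[{"dx":0.0073,"dy":0.0472,"dz":0.0,"rx":0.0,"ry":0.0,"rz":0.0},{"dx":0.0146,"dy":0.0944,"dz":0.0,"rx":0.0,"ry":0.0,"rz":0.0},{"dx":0.0219,"dy":0.1416,"dz":0.0,"rx":0.0,"ry":0.0,"rz":0.0},{"dx":0.0292,"dy":0.189,"dz":0.0,"rx":0.0,"ry":0.0,"rz":0.0},{"dx":0.0365,"dy":0.2363,"dz":0.0,"rx":0.0,"ry":0.0,"rz":0.0}]'|head -1
python3 -m inch '[{"dx":0.0073,"dy":0.0472,"dz":0.0,"rx":0.0,"ry":0.0,"rz":0.0},{"dx":0.0146,"dy":0.0944,"dz":0.0,"rx":0.0,"ry":0.0,"rz":0.0},{"dx":0.0219,"dy":0.1416,"dz":0.0,"rx":0.0,"ry":0.0,"rz":0.0},{"dx":0.0292,"dy":0.189,"dz":0.0,"rx":0.0,"ry":0.0,"rz":0.0},{"dx":0.0365,"dy":0.2363,"dz":0.0,"rx":0.0,"ry":0.0,"rz":0.0}]'|head -1
python3 -m inch '[{"dx":0.0,"dy":0.0,"dz":0.0,"rx":0.0,"ry":0.0,"rz":0.0},{"dx":0.0,"dy":0.0,"dz":0.03,"rx":0.0,"ry":0.0,"rz":0.0},{"dx":0.0,"dy":0.0,"dz":0.06,"rx":0.0,"ry":0.0,"rz":0.0},{"dx":0.0,"dy":0.0,"dz":0.06,"rx":0.0,"ry":0.0,"rz":0.0},{"dx":0.0,"dy":0.0,"dz":0.06,"rx":0.0,"ry":0.0,"rz":0.0}]'|head -1
python3 -m inch '[{"dx":0.0,"dy":0.0,"dz":0.0,"rx":0.0,"ry":0.0,"rz":0.0},{"dx":0.0,"dy":0.0,"dz":0.0,"rx":0.0,"ry":0.0,"rz":0.0},{"dx":0.0,"dy":0.0,"dz":0.0,"rx":0.0,"ry":0.0,"rz":0.0},{"dx":0.0,"dy":0.0,"dz":0.0,"rx":0.0,"ry":0.0,"rz":0.0}]'|head -2
python3 go.py .5174,.3299,.0949,1.471
```

```text
time: 36.6
time: 37.1
time: 37.6
time: 38.1
time: 38.5
tool_pos: [0.5171, 0.3297, 0.1473]
t 38.5 pos [0.5171 0.3297 0.1473] y-ang 1.4709 tilt [0.0013 0.0006] w 0.132 gf 60.0 F [ 0.8 -0.6 -1.9] j [ 0.45  0.09  1.72  0.    1.33 -1.02]
.5174,.3299,.0949,1.471 d [-0.0002  0.0003  0.0655] r [ 0.0005  0.0008 -0.0001] dist 0.052
```

```bash
python3 -m inch '[{"dx":0.0,"dy":0.0,"dz":0.03,"rx":0.0,"ry":0.0,"rz":0.0},{"dx":0.0,"dy":0.0,"dz":0.055,"rx":0.0,"ry":0.0,"rz":0.0},{"dx":0.0,"dy":0.0,"dz":0.068,"rx":0.0,"ry":0.0,"rz":0.0},{"dx":0.0,"dy":0.0,"dz":0.068,"rx":0.0,"ry":0.0,"rz":0.0},{"dx":0.0,"dy":0.0,"dz":0.068,"rx":0.0,"ry":0.0,"rz":0.0}]'|head -2
python3 -m inch '[{"dx":0.0,"dy":0.0,"dz":0.0,"rx":0.0,"ry":0.0,"rz":0.0},{"dx":0.0,"dy":0.0,"dz":0.0,"rx":0.0,"ry":0.0,"rz":0.0},{"dx":0.0,"dy":0.0,"dz":0.0,"rx":0.0,"ry":0.0,"rz":0.0},{"dx":0.0,"dy":0.0,"dz":0.0,"rx":0.0,"ry":0.0,"rz":0.0}]'|head -4
python3 go.py .5174,.3299,.0749,1.471
```

```text
time: 39.0
tool_pos: [0.5171, 0.3298, 0.0926]
time: 39.4
tool_pos: [0.517, 0.3296, 0.0925]
tool_rot: [0.0, 0.05, 0.999, 0.0]
contact_force: [-0.2, -1.2, -2.7]
t 39.4 pos [0.517  0.3296 0.0925] y-ang 1.471 tilt [0.0007 0.0003] w 0.134 gf 60.2 F [-0.2 -1.2 -2.7] j [ 0.45  0.15  1.75  0.    1.24 -1.02]
.5174,.3299,.0749,1.471 d [-0.0005  0.0004  0.022 ] r [ 0.0003  0.0004 -0.    ] dist 0.018
```

```bash
python3 -m inch '[{"dx":-0.0003,"dy":0.0003,"dz":0.006,"rx":0.0,"ry":0.0,"rz":0.0},{"dx":-0.0003,"dy":0.0003,"dz":0.012,"rx":0.0,"ry":0.0,"rz":0.0},{"dx":-0.0003,"dy":0.0003,"dz":0.012,"rx":0.0,"ry":0.0,"rz":0.0},{"dx":-0.0003,"dy":0.0003,"dz":0.012,"rx":0.0,"ry":0.0,"rz":0.0}]'; python3 -m inch '[{"dx":0.0,"dy":0.0,"dz":0.004,"rx":0.0,"ry":0.0,"rz":0.0},{"dx":0.0,"dy":0.0,"dz":0.0085,"rx":0.0,"ry":0.0,"rz":0.0},{"dx":0.0,"dy":0.0,"dz":0.0085,"rx":0.0,"ry":0.0,"rz":0.0},{"dx":0.0,"dy":0.0,"dz":0.0085,"rx":0.0,"ry":0.0,"rz":0.0}]'
```

```text
time: 39.8
tool_pos: [0.5166, 0.3296, 0.0817]
tool_rot: [-0.0, 0.05, 0.999, -0.0]
contact_force: [-0.8, 0.1, -1.8]
gripper_width: 0.131
grasp_force: 60.2
time: 40.2
tool_pos: [0.5169, 0.3297, 0.0754]
tool_rot: [-0.0, 0.05, 0.999, -0.0]
contact_force: [0.4, 0.4, -2.5]
gripper_width: 0.132
grasp_force: 60.3
```

```bash
python3 -m inch '[{"dx":0.0,"dy":0.0,"dz":0.0015,"rx":0.0,"ry":0.0,"rz":0.0},{"dx":0.0,"dy":0.0,"dz":0.0015,"rx":0.0,"ry":0.0,"rz":0.0},{"dx":0.0,"dy":0.0,"dz":0.0015,"rx":0.0,"ry":0.0,"rz":0.0}]'; python3 -m inch '[{"dx":0.0,"dy":0.0,"dz":0.0,"rx":0.0,"ry":0.0,"rz":0.0},{"dx":0.0,"dy":0.0,"dz":0.0,"rx":0.0,"ry":0.0,"rz":0.0},{"dx":0.0,"dy":0.0,"dz":0.0,"rx":0.0,"ry":0.0,"rz":0.0},{"dx":0.0,"dy":0.0,"dz":0.0,"rx":0.0,"ry":0.0,"rz":0.0}]' -0.2;  python3 -m inch '[{"dx":0.0,"dy":0.0,"dz":-0.03,"rx":0.0,"ry":0.0,"rz":0.0},{"dx":0.0,"dy":0.0,"dz":-0.07,"rx":0.0,"ry":0.0,"rz":0.0},{"dx":0.0,"dy":0.0,"dz":-0.1,"rx":0.0,"ry":0.0,"rz":0.0},{"dx":0.0,"dy":0.0,"dz":-0.1,"rx":0.0,"ry":0.0,"rz":0.0},{"dx":0.0,"dy":0.0,"dz":-0.1,"rx":0.0,"ry":0.0,"rz":0.0}]'|head -2; python3 go.py .539,-.3326,.15,1.471
```

```text
time: 40.5
tool_pos: [0.5172, 0.3299, 0.0748]
tool_rot: [0.0, 0.05, 0.999, 0.0]
contact_force: [-0.9, 0.2, 0.7]
gripper_width: 0.127
grasp_force: 60.5
time: 40.9
tool_pos: [0.5171, 0.3298, 0.0744]
tool_rot: [0.0, 0.05, 0.999, 0.0]
contact_force: [0.1, 0.2, 0.7]
gripper_width: 0.401
grasp_force: 0.0
time: 41.4
tool_pos: [0.5172, 0.3299, 0.1547]
t 41.4 pos [0.5172 0.3299 0.1547] y-ang 1.471 tilt [0.001  0.0005] w 0.402 gf 0.0 F [ 0.4 -0.2  0.5] j [ 0.45  0.08  1.71  0.    1.35 -1.02]
.539,-.3326,.15,1.471 d [-0.1096 -0.8213  0.0055] r [ 0.0004  0.0006 -0.    ] dist 0.663
```

```bash
python3 -m inch '[{"dx":-0.0073,"dy":-0.0548,"dz":0.0,"rx":0.0,"ry":0.0,"rz":0.0},{"dx":-0.0146,"dy":-0.1095,"dz":0.0,"rx":0.0,"ry":0.0,"rz":0.0},{"dx":-0.0219,"dy":-0.1643,"dz":0.0,"rx":0.0,"ry":0.0,"rz":0.0},{"dx":-0.0292,"dy":-0.219,"dz":0.0,"rx":0.0,"ry":0.0,"rz":0.0},{"dx":-0.0365,"dy":-0.2738,"dz":0.0,"rx":0.0,"ry":0.0,"rz":0.0}]'|head -1
python3 -m inch '[{"dx":-0.0073,"dy":-0.0548,"dz":0.0,"rx":0.0,"ry":0.0,"rz":0.0},{"dx":-0.0146,"dy":-0.1095,"dz":0.0,"rx":0.0,"ry":0.0,"rz":0.0},{"dx":-0.0219,"dy":-0.1643,"dz":0.0,"rx":0.0,"ry":0.0,"rz":0.0},{"dx":-0.0292,"dy":-0.219,"dz":0.0,"rx":0.0,"ry":0.0,"rz":0.0},{"dx":-0.0365,"dy":-0.2738,"dz":0.0,"rx":0.0,"ry":0.0,"rz":0.0}]'|head -1
python3 -m inch '[{"dx":-0.0073,"dy":-0.0548,"dz":0.0,"rx":0.0,"ry":0.0,"rz":0.0},{"dx":-0.0146,"dy":-0.1095,"dz":0.0,"rx":0.0,"ry":0.0,"rz":0.0},{"dx":-0.0219,"dy":-0.1643,"dz":0.0,"rx":0.0,"ry":0.0,"rz":0.0},{"dx":-0.0292,"dy":-0.219,"dz":0.0,"rx":0.0,"ry":0.0,"rz":0.0},{"dx":-0.0365,"dy":-0.2738,"dz":0.0,"rx":0.0,"ry":0.0,"rz":0.0}]'|head -1
python3 -m inch '[{"dx":0.0,"dy":0.0,"dz":0.04,"rx":0.0,"ry":0.0,"rz":0.0},{"dx":0.0,"dy":0.0,"dz":0.08,"rx":0.0,"ry":0.0,"rz":0.0},{"dx":0.0,"dy":0.0,"dz":0.08,"rx":0.0,"ry":0.0,"rz":0.0},{"dx":0.0,"dy":0.0,"dz":0.08,"rx":0.0,"ry":0.0,"rz":0.0},{"dx":0.0,"dy":0.0,"dz":0.08,"rx":0.0,"ry":0.0,"rz":0.0}]'|head -1
python3 -m inch '[{"dx":0.0,"dy":0.0,"dz":0.0,"rx":0.0,"ry":0.0,"rz":0.0},{"dx":0.0,"dy":0.0,"dz":0.0,"rx":0.0,"ry":0.0,"rz":0.0},{"dx":0.0,"dy":0.0,"dz":0.0,"rx":0.0,"ry":0.0,"rz":0.0}]'|head -1
python3 go.py .539,-.3326,.0225,1.471
python3 - <<'E'
from m import *
F={c:optics.grab_frame(c) for c in CI}
im=np.hstack([cv2.resize(F[c][v-w:v+w,u-w:u+w,::-1],(400,400),interpolation=2) for c,u,v,w in(("top",222,205,45),("side",290,300,60))])
cv2.imwrite("pics/st4.png",np.clip(im*1.4,0,255).astype(np.uint8))
E
```

```text
time: 41.9
time: 42.4
time: 42.9
time: 43.4
time: 43.7
t 43.7 pos [ 0.5392 -0.333   0.0916] y-ang 1.4713 tilt [ 0.0015 -0.0012] w 0.401 gf 0.0 F [-0.2 -0.3  0.6] j [-0.67  0.19  1.7  -0.    1.24 -2.14]
.539,-.3326,.0225,1.471 d [0.0005 0.0006 0.0863] r [-0.0007  0.0011  0.0002] dist 0.069
```

View pics/st4.png

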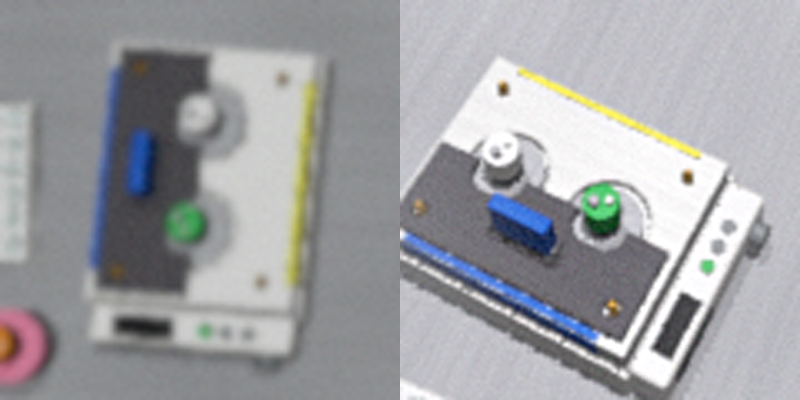

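The blue plate lies flat with both dowels through its holes (top crop (138,65) and (117,270)) and the notches around the necks. Now the yellow plate.

```bash
python3 -m inch '[{"dx":0.0003,"dy":0.0004,"dz":0.04,"rx":0.0,"ry":0.0,"rz":0.0},{"dx":0.0003,"dy":0.0004,"dz":0.075,"rx":0.0,"ry":0.0,"rz":0.0},{"dx":0.0003,"dy":0.0004,"dz":0.0858,"rx":0.0,"ry":0.0,"rz":0.0},{"dx":0.0003,"dy":0.0004,"dz":0.0858,"rx":0.0,"ry":0.0,"rz":0.0},{"dx":0.0003,"dy":0.0004,"dz":0.0858,"rx":0.0,"ry":0.0,"rz":0.0}]'|head -2;python3 -m inch '[{"dx":0.0,"dy":0.0,"dz":0.0,"rx":0.0,"ry":0.0,"rz":0.0},{"dx":0.0,"dy":0.0,"dz":0.0,"rx":0.0,"ry":0.0,"rz":0.0},{"dx":0.0,"dy":0.0,"dz":0.0,"rx":0.0,"ry":0.0,"rz":0.0}]'|head -2; python3 go.py .539,-.3326,.0225,1.471
python3 -m inch '[{"dx":0.0,"dy":0.0,"dz":0.0,"rx":0.0,"ry":0.0,"rz":0.0},{"dx":0.0,"dy":0.0,"dz":0.0,"rx":0.0,"ry":0.0,"rz":0.0},{"dx":0.0,"dy":0.0,"dz":0.0,"rx":0.0,"ry":0.0,"rz":0.0},{"dx":0.0,"dy":0.0,"dz":0.0,"rx":0.0,"ry":0.0,"rz":0.0},{"dx":0.0,"dy":0.0,"dz":0.0,"rx":0.0,"ry":0.0,"rz":0.0}]' -1.0; python3 go.py; python3 -m inch '[{"dx":0.0,"dy":0.0,"dz":-0.03,"rx":0.0,"ry":0.0,"rz":0.0},{"dx":0.0,"dy":0.0,"dz":-0.08,"rx":0.0,"ry":0.0,"rz":0.0},{"dx":0.0,"dy":0.0,"dz":-0.13,"rx":0.0,"ry":0.0,"rz":0.0},{"dx":0.0,"dy":0.0,"dz":-0.18,"rx":0.0,"ry":0.0,"rz":0.0},{"dx":0.0,"dy":0.0,"dz":-0.22,"rx":0.0,"ry":0.0,"rz":0.0}]'|tail -2;python3 -m inch '[{"dx":0.0,"dy":0.0,"dz":0.0,"rx":0.0,"ry":0.0,"rz":0.0},{"dx":0.0,"dy":0.0,"dz":0.0,"rx":0.0,"ry":0.0,"rz":0.0},{"dx":0.0,"dy":0.0,"dz":0.0,"rx":0.0,"ry":0.0,"rz":0.0},{"dx":0.0,"dy":0.0,"dz":0.0,"rx":0.0,"ry":0.0,"rz":0.0},{"dx":0.0,"dy":0.0,"dz":0.0,"rx":0.0,"ry":0.0,"rz":0.0}]'|tail -2; python3 go.py .5109,.2569,.195,1.471
```

```text
time: 44.3
tool_pos: [0.5392, -0.333, 0.0229]
time: 44.6
tool_pos: [0.5391, -0.333, 0.0229]
t 44.6 pos [ 0.5391 -0.333   0.0229] y-ang 1.471 tilt [ 0.0014 -0.0012] w 0.396 gf 0.0 F [-0.4 -0.2  0.9] j [-0.67  0.28  1.73 -0.    1.13 -2.14]
.539,-.3326,.0225,1.471 d [0.0001 0.0004 0.0005] r [-0.0007  0.001   0.    ] dist 0.001
time: 45.1
tool_pos: [0.5388, -0.3327, 0.0222]
tool_rot: [0.0, 0.05, 0.999, -0.0]
contact_force: [-0.6, -0.2, 4.9]
gripper_width: 0.127
grasp_force: 62.1
t 45.1 pos [ 0.5388 -0.3327  0.0222] y-ang 1.471 tilt [ 0.0006 -0.0005] w 0.127 gf 62.1 F [-0.6 -0.2  4.9] j [-0.67  0.28  1.73 -0.    1.13 -2.14]
gripper_width: 0.13
grasp_force: 61.2
gripper_width: 0.131
grasp_force: 61.4
t 46.1 pos [ 0.5377 -0.3318  0.1953] y-ang 1.471 tilt [-0.0029  0.0023] w 0.131 gf 61.4 F [ 0.2 -0.8 -1.9] j [-0.67  0.09  1.63 -0.    1.42 -2.14]
.5109,.2569,.195,1.471 d [0.1066 0.7289 0.0022] r [ 0.0013 -0.0021  0.    ] dist 0.589
```

```bash
python3 -m inch '[{"dx":0.0072,"dy":0.0487,"dz":0.0,"rx":0.0,"ry":0.0,"rz":0.0},{"dx":0.0144,"dy":0.0973,"dz":0.0,"rx":0.0,"ry":0.0,"rz":0.0},{"dx":0.0216,"dy":0.146,"dz":0.0,"rx":0.0,"ry":0.0,"rz":0.0},{"dx":0.0288,"dy":0.1946,"dz":0.0,"rx":0.0,"ry":0.0,"rz":0.0},{"dx":0.036,"dy":0.2433,"dz":0.0,"rx":0.0,"ry":0.0,"rz":0.0}]'|head -1
python3 -m inch '[{"dx":0.0072,"dy":0.0487,"dz":0.0,"rx":0.0,"ry":0.0,"rz":0.0},{"dx":0.0144,"dy":0.0973,"dz":0.0,"rx":0.0,"ry":0.0,"rz":0.0},{"dx":0.0216,"dy":0.146,"dz":0.0,"rx":0.0,"ry":0.0,"rz":0.0},{"dx":0.0288,"dy":0.1946,"dz":0.0,"rx":0.0,"ry":0.0,"rz":0.0},{"dx":0.036,"dy":0.2433,"dz":0.0,"rx":0.0,"ry":0.0,"rz":0.0}]'|head -1
python3 -m inch '[{"dx":0.0072,"dy":0.0487,"dz":0.0,"rx":0.0,"ry":0.0,"rz":0.0},{"dx":0.0144,"dy":0.0973,"dz":0.0,"rx":0.0,"ry":0.0,"rz":0.0},{"dx":0.0216,"dy":0.146,"dz":0.0,"rx":0.0,"ry":0.0,"rz":0.0},{"dx":0.0288,"dy":0.1946,"dz":0.0,"rx":0.0,"ry":0.0,"rz":0.0},{"dx":0.036,"dy":0.2433,"dz":0.0,"rx":0.0,"ry":0.0,"rz":0.0}]'|head -1
python3 -m inch '[{"dx":0.0,"dy":0.0,"dz":0.0,"rx":0.0,"ry":0.0,"rz":0.0},{"dx":0.0,"dy":0.0,"dz":0.03,"rx":0.0,"ry":0.0,"rz":0.0},{"dx":0.0,"dy":0.0,"dz":0.055,"rx":0.0,"ry":0.0,"rz":0.0},{"dx":0.0,"dy":0.0,"dz":0.055,"rx":0.0,"ry":0.0,"rz":0.0},{"dx":0.0,"dy":0.0,"dz":0.055,"rx":0.0,"ry":0.0,"rz":0.0}]'|head -1
python3 -m inch '[{"dx":0.0,"dy":0.0,"dz":0.0,"rx":0.0,"ry":0.0,"rz":0.0},{"dx":0.0,"dy":0.0,"dz":0.0,"rx":0.0,"ry":0.0,"rz":0.0},{"dx":0.0,"dy":0.0,"dz":0.0,"rx":0.0,"ry":0.0,"rz":0.0},{"dx":0.0,"dy":0.0,"dz":0.0,"rx":0.0,"ry":0.0,"rz":0.0}]'|head -2
python3 go.py .5109,.2569,.0965,1.471
```

```text
time: 46.6
time: 47.1
time: 47.6
time: 48.1
time: 48.5
tool_pos: [0.5111, 0.2572, 0.1544]
t 48.5 pos [0.5111 0.2572 0.1544] y-ang 1.4709 tilt [0.0011 0.0004] w 0.131 gf 61.2 F [ 0.2  0.3 -1.7] j [ 0.34 -0.01  1.81  0.    1.34 -1.13]
.5109,.2569,.0965,1.471 d [ 0.0002 -0.0004  0.0724] r [ 0.0003  0.0007 -0.0001] dist 0.058
```

```bash
python3 -m inch '[{"dx":0.0,"dy":-0.0003,"dz":0.03,"rx":0.0,"ry":0.0,"rz":0.0},{"dx":0.0,"dy":-0.0003,"dz":0.055,"rx":0.0,"ry":0.0,"rz":0.0},{"dx":0.0,"dy":-0.0003,"dz":0.072,"rx":0.0,"ry":0.0,"rz":0.0},{"dx":0.0,"dy":-0.0003,"dz":0.072,"rx":0.0,"ry":0.0,"rz":0.0},{"dx":0.0,"dy":-0.0003,"dz":0.072,"rx":0.0,"ry":0.0,"rz":0.0}]'|head -2
python3 -m inch '[{"dx":0.0,"dy":0.0,"dz":0.0,"rx":0.0,"ry":0.0,"rz":0.0},{"dx":0.0,"dy":0.0,"dz":0.0,"rx":0.0,"ry":0.0,"rz":0.0},{"dx":0.0,"dy":0.0,"dz":0.0,"rx":0.0,"ry":0.0,"rz":0.0},{"dx":0.0,"dy":0.0,"dz":0.0,"rx":0.0,"ry":0.0,"rz":0.0}]'|head -4
python3 go.py .5109,.2569,.0782,1.471
```

```text
time: 49.0
tool_pos: [0.5109, 0.257, 0.0964]
time: 49.4
tool_pos: [0.511, 0.257, 0.0967]
tool_rot: [0.0, 0.05, 0.999, 0.0]
contact_force: [0.1, 0.6, -1.7]
t 49.4 pos [0.511  0.257  0.0967] y-ang 1.471 tilt [0.0009 0.0003] w 0.13 gf 61.3 F [ 0.1  0.6 -1.7] j [ 0.34  0.05  1.85  0.    1.24 -1.14]
.5109,.2569,.0782,1.471 d [ 0.0001 -0.0002  0.0231] r [0.0003 0.0006 0.    ] dist 0.019
```

```bash
python3 -m inch '[{"dx":0.0,"dy":0.0,"dz":0.006,"rx":0.0,"ry":0.0,"rz":0.0},{"dx":0.0,"dy":0.0,"dz":0.012,"rx":0.0,"ry":0.0,"rz":0.0},{"dx":0.0,"dy":0.0,"dz":0.012,"rx":0.0,"ry":0.0,"rz":0.0},{"dx":0.0,"dy":0.0,"dz":0.012,"rx":0.0,"ry":0.0,"rz":0.0}]'; python3 -m inch '[{"dx":0.0,"dy":0.0,"dz":0.005,"rx":0.0,"ry":0.0,"rz":0.0},{"dx":0.0,"dy":0.0,"dz":0.01,"rx":0.0,"ry":0.0,"rz":0.0},{"dx":0.0,"dy":0.0,"dz":0.01,"rx":0.0,"ry":0.0,"rz":0.0},{"dx":0.0,"dy":0.0,"dz":0.01,"rx":0.0,"ry":0.0,"rz":0.0}]'
```

```text
time: 49.8
tool_pos: [0.5103, 0.2568, 0.0859]
tool_rot: [-0.0, 0.05, 0.999, -0.0]
contact_force: [-0.0, 0.5, -1.9]
gripper_width: 0.13
grasp_force: 61.3
time: 50.2
tool_pos: [0.5105, 0.2569, 0.0783]
tool_rot: [-0.0, 0.05, 0.999, -0.0]
contact_force: [0.0, -0.7, -1.1]
gripper_width: 0.132
grasp_force: 61.4
```

```bash
python3 -m inch '[{"dx":0.0,"dy":0.0,"dz":0.001,"rx":0.0,"ry":0.0,"rz":0.0},{"dx":0.0,"dy":0.0,"dz":0.001,"rx":0.0,"ry":0.0,"rz":0.0},{"dx":0.0,"dy":0.0,"dz":0.001,"rx":0.0,"ry":0.0,"rz":0.0}]'; python3 -m inch '[{"dx":0.0,"dy":0.0,"dz":0.0,"rx":0.0,"ry":0.0,"rz":0.0},{"dx":0.0,"dy":0.0,"dz":0.0,"rx":0.0,"ry":0.0,"rz":0.0},{"dx":0.0,"dy":0.0,"dz":0.0,"rx":0.0,"ry":0.0,"rz":0.0},{"dx":0.0,"dy":0.0,"dz":0.0,"rx":0.0,"ry":0.0,"rz":0.0}]' -0.2;  python3 -m inch '[{"dx":0.0,"dy":0.0,"dz":-0.03,"rx":0.0,"ry":0.0,"rz":0.0},{"dx":0.0,"dy":0.0,"dz":-0.07,"rx":0.0,"ry":0.0,"rz":0.0},{"dx":0.0,"dy":0.0,"dz":-0.12,"rx":0.0,"ry":0.0,"rz":0.0},{"dx":0.0,"dy":0.0,"dz":-0.17,"rx":0.0,"ry":0.0,"rz":0.0},{"dx":0.0,"dy":0.0,"dz":-0.17,"rx":0.0,"ry":0.0,"rz":0.0}]'|head -2
python3 -m inch '[{"dx":0.0,"dy":-0.06,"dz":0.0,"rx":0.0,"ry":0.0,"rz":0.0},{"dx":0.0,"dy":-0.12,"dz":0.0,"rx":0.0,"ry":0.0,"rz":0.0},{"dx":0.0,"dy":-0.18,"dz":0.0,"rx":0.0,"ry":0.0,"rz":0.0},{"dx":0.0,"dy":-0.24,"dz":0.0,"rx":0.0,"ry":0.0,"rz":0.0},{"dx":0.0,"dy":-0.3,"dz":0.0,"rx":0.0,"ry":0.0,"rz":0.0}]' 
python3 -m inch '[{"dx":0.0,"dy":-0.06,"dz":0.0,"rx":0.0,"ry":0.0,"rz":0.0},{"dx":0.0,"dy":-0.12,"dz":0.0,"rx":0.0,"ry":0.0,"rz":0.0},{"dx":0.0,"dy":-0.18,"dz":0.0,"rx":0.0,"ry":0.0,"rz":0.0},{"dx":0.0,"dy":-0.24,"dz":0.0,"rx":0.0,"ry":0.0,"rz":0.0},{"dx":0.0,"dy":-0.3,"dz":0.0,"rx":0.0,"ry":0.0,"rz":0.0}]'|head -2 
python3 - <<'E'
from m import *
F={c:optics.grab_frame(c) for c in CI}
im=np.hstack([cv2.resize(F[c][v-w:v+w,u-w:u+w,::-1],(400,400),interpolation=2) for c,u,v,w in(("top",222,205,45),("side",285,280,110))])
cv2.imwrite("pics/st5.png",np.clip(im*1.4,0,255).astype(np.uint8))
E
```

```text
time: 50.5
tool_pos: [0.5106, 0.2569, 0.0782]
tool_rot: [-0.0, 0.05, 0.999, -0.0]
contact_force: [-3.3, -1.7, 4.3]
gripper_width: 0.127
grasp_force: 62.2
time: 50.9
tool_pos: [0.5107, 0.2569, 0.0776]
tool_rot: [0.0, 0.05, 0.999, 0.0]
contact_force: [-0.4, 0.7, 0.2]
gripper_width: 0.396
grasp_force: 0.0
time: 51.4
tool_pos: [0.5143, 0.2582, 0.2217]
time: 51.9
tool_pos: [0.4861, 0.0165, 0.2131]
tool_rot: [0.0, 0.05, 0.999, -0.0]
contact_force: [1.3, -0.3, 0.5]
gripper_width: 0.401
grasp_force: 0.0
time: 52.4
tool_pos: [0.4621, -0.2226, 0.2132]
```

View pics/st5.png

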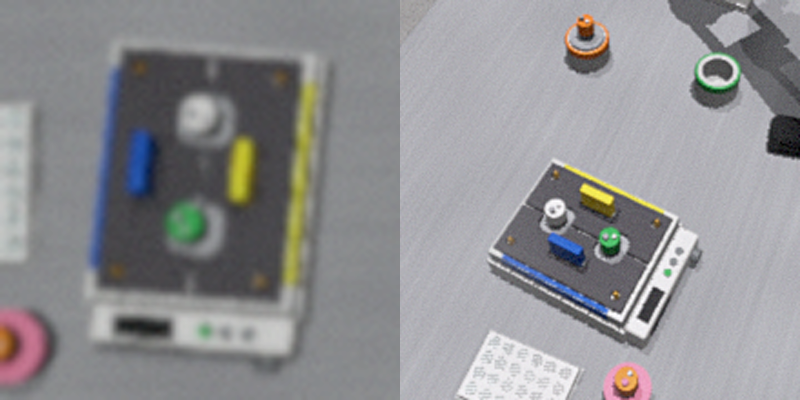

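Both plates are seated over all four dowels, green and white are in the wells and orange is in its stand at (586,38). The robot is clear, so I'm handing in.

```bash
python3 -m inch '[{"dx":0.0,"dy":0.0,"dz":0.0,"rx":0.0,"ry":0.0,"rz":0.0},{"dx":0.0,"dy":0.0,"dz":0.0,"rx":0.0,"ry":0.0,"rz":0.0},{"dx":0.0,"dy":0.0,"dz":0.0,"rx":0.0,"ry":0.0,"rz":0.0}]'|head -1; python3 -c "
from plant import ticket; print(ticket.job_done())"
```

```text
time: 52.8
the job is handed in; nothing more can be done
None
```

The vessel exchange is done and handed in at about 53 s: both plates are back over their dowels on their own colour sides, green and white are in the wells, and orange is in its stand; no verdict came back.

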